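# Demould a casting, blow it off and rack it

## Task

Lift the resin casting out of the open mould, lay it flat on the rest in front of the blow gun's nozzle, lengthwise along the rest, and let go of it; then squeeze the gun's trigger all the way, hold it about a second and let it spring back. After that put the casting, pour block up, down flat in the middle of the rack's empty bay, parallel to the cheeks. Set it down rather than letting it drop, never work the trigger unless the casting is lying on the rest, and leave everything else on the bench where it is.

Things in the scene. Friction and masses are not known exactly. Their poses are not given: they have to be found in the camera images.
- casting: cream resin casting: a flat body 84 (x) x 48 (y) x 22 high with a pour block 64 (x) x 30 (y) x 34 high standing centred on it (56 high in all), about 170 g; origin at the centre of the underside, z up. It starts in the mould's cavity with its body almost sunk, only the pour block (and 2 mm of the body) above the mould's face
- mould: pink silicone mould in a plywood case, fixed, 200 (x) x 130 (y), face 45 above the bench; origin under its centre on the bench. Cavity 90 (x) x 54 (y) x 20 deep at the centre. Beyond both cavity ends stand pink upstands (24 x 44, 30 high above the face, inner faces at x = +-46.5), so the pour block can be gripped there only across its 30 mm width (along the mould's y)
- station: blow-off station, fixed: grey base plate 150 (x, from -60 to +90) x 300 (y) x 8; origin on the bench. A black pistol blow gun is clamped on its side at 90 height: barrel (36 thick) along y at x = +50, from y = -142 to -22, brass nozzle on to y = +24; grip (105 x 22 x 28) from x = +37 to -67, y = -125 to -103; the trigger lies on the grip's +y side. The rest is at y = +105
- rest (a point): centre of the top of the rest, an aluminium plate 110 (x) x 70 (y), top 50 above the bench; axes as the station's. The casting is laid with its length along this x
- squeeze (a point): point at half thickness (90 above the bench) between the back of the gun's grip and the front of its trigger, where to squeeze along the station's y: the grip's back is 23 from it at -y; the trigger's front face is 35 from it at +y when free and about 22 when fully squeezed. Grip and trigger are 28 and 22 thick in z; 80 mm free beneath
- trigger_pad (a point): point on the front face of the steel trigger bar (85 long from its pivot at the barrel, 10 x 22 thick), 55 from the pivot; moves with it
- trigger (a joint): trigger angle: 0 free, 0.24 rad fully squeezed; the spring needs about 3 N at the start and 10 N fully squeezed
- rack: aluminium curing rack, fixed, 120 (x) x 140 (y), floor 8 thick; origin under its centre. Three upright cheeks (100 long in x, 8 thick, 52 high above the floor) at y = -66, 0, +66 make two bays, each 58 wide, open at the x ends: the +y bay holds a finished casting, the -y bay is empty. Between the cheeks there is no room for fingers beside the casting: grip the pour block along its 64 mm length
- rack_bay (a point): centre of the floor of the empty bay, 8 above the bench; x along the bay
- racked_casting: finished casting of the same shape in the rack's other bay; origin at the centre of its underside; leave alone
- wedge: wooden wedge 18 x 70 x 12 lying on the mould's +x edge; origin under its centre; leave alone
- screwdriver: screwdriver lying between the robot and the station; leave alone
- cup: white plastic mixing cup, 84 across, 100 high, beyond the station; leave alone
- bottle: grey bottle, 64 across, 190 high, at the far side; leave alone
- jar: white jar, 72 across, 85 high, at the far side; leave alone
- hammer: hammer lying at the left; leave alone
- brush: brush lying at the right; leave alone
Things that resemble listed ones, but are neither listed nor needed, are in the scene too. What is shaped like the rack but turquoise or yellow is not meant.

How it is judged (in metres and radians):
On the way, in this order (a step that is already met when the one before it is completed fails the run):
1. the casting lies flat on the rest, let go (x of casting in the frame of rest between -0.02 and 0.02 m and y of casting in the frame of rest between -0.016 and 0.016 m and z of casting in the frame of rest between -0.008 and 0.008 m and angle between casting's own z axis and vertical below 0.12 rad and angle between the x axis of casting and the x axis of station, either way round below 0.3 rad and contact force between the fingers and casting below 0.05 N), for 0.2 s.
2. the trigger is fully squeezed and held while the casting lies on the rest (x of casting in the frame of rest between -0.02 and 0.02 m and y of casting in the frame of rest between -0.016 and 0.016 m and z of casting in the frame of rest between -0.008 and 0.008 m and angle between casting's own z axis and vertical below 0.12 rad and angle between the x axis of casting and the x axis of station, either way round below 0.3 rad and value of joint trigger above 0.19 rad), for 0.5 s.
3. the trigger has sprung back, the casting still on the rest (x of casting in the frame of rest between -0.02 and 0.02 m and y of casting in the frame of rest between -0.016 and 0.016 m and z of casting in the frame of rest between -0.008 and 0.008 m and angle between casting's own z axis and vertical below 0.12 rad and angle between the x axis of casting and the x axis of station, either way round below 0.3 rad and value of joint trigger below 0.04 rad), for 0.1 s.
At the end, for the whole second after the job is handed in: the casting stands flat, pour block up, on the floor of the rack's empty bay (within 20 mm of its centre along the bay, 12 mm across, 6 mm in height, tilt under 0.12 rad, lengthwise within 0.2 rad either way round), released and at rest; the trigger is back (under 0.04 rad) (x of casting in the frame of rack_bay between -0.02 and 0.02 m and y of casting in the frame of rack_bay between -0.012 and 0.012 m and z of casting in the frame of rack_bay between -0.006 and 0.006 m and angle between casting's own z axis and vertical below 0.12 rad and angle between the x axis of casting and the x axis of rack, either way round below 0.2 rad and contact force between the fingers and casting below 0.05 N and linear speed of casting below 0.02 m/s and value of joint trigger below 0.04 rad); the robot touches nothing.
It fails at once if the trigger is worked (over 0.1 rad) while the casting is not lying on the rest (value of joint trigger above 0.1 rad and not (x of casting in the frame of rest between -0.02 and 0.02 m and y of casting in the frame of rest between -0.016 and 0.016 m and z of casting in the frame of rest between -0.008 and 0.008 m and angle between casting's own z axis and vertical below 0.12 rad and angle between the x axis of casting and the x axis of station, either way round below 0.3 rad)).
It fails at once if the casting is dropped (over 0.5 m/s out of the fingers) (linear speed of casting above 0.5 m/s and contact force between the fingers and casting below 0.05 N).
It fails at once if a bystander is displaced (the racked casting by over 20 mm; wedge, screwdriver, cup, bottle, jar, hammer or brush by over 30 mm) (distance of racked_casting from where it was at the start of the episode above 0.02 m or distance of any of wedge, screwdriver, cup, bottle, jar, hammer, brush from where it was at the start of the episode above 0.03 m).
It also fails if it takes over 72 s, if anything falls off the work surface, if the arm or the gripper's body presses on something with over 40 N, if the wrist force passes 120 N, or if a joint passes its speed limit or range.

## Robot

A 7-joint arm with a two-finger parallel gripper is mounted at the origin on the work surface. World frame = base frame: x ahead of the robot, y to its left, z up, the work surface at z = 0. Lengths are in mm, angles in rad, forces in N, time in s.
With the tool pointing down it reaches from about 425 to 875 mm from the base axis. Payload 9.9 kg.
Tool frame: the origin (TCP) lies midway between the tips of the shut fingers; the grasp point (between the pads) lies 19 mm behind it; z points along the fingers, y is the direction in which the jaws open and shut (so a half turn about z gives the same grasp; the last joint's range is limited). The gripper opens to 85 mm and grips with 20 to 120 N. Pads are 22 mm wide; open, the fingers measure 114 mm over their backs; the gripper's body (76 mm by 85 mm) begins 54 mm behind the grasp point. The pads swing forward as they close: fully open they stand 13 mm farther back than shut.
Start: joints at [-1.273, 0.576, 0.025, 1.437, -0.015, 1.129, -0.057], TCP at [251.492, 626.403, 231.289] pointing down, gripper open.
Joint ranges: [-2.76, 2.76], [-0.34, 2.15], [-1.52, 1.57], [0.19, 2.46], [-1.09, 4.23], [0.17, 1.99], [-2.82, 2.82]. Speed limits (rad/s): [2.22, 2.22, 3.01, 3.01, 3.14, 3.14, 3.14].

## Interface

Orientations are given as a unit quaternion [w, x, y, z].
In Python, from rig import arm, imaging gives the robot as it stands.
- The arm moves only by the tool jog_arm, never from a script. Its argument "plan" is a list of rows, each a list of 2 entries, a list of its own where there are three numbers: the shift along the tool's x, y, z in cm, then the turn, a rotation vector about the tool's x, y, z in rad. In form: [[[x, y, z], [ax, ay, az]], ...]. A call has 1 to 5 rows; each row shifts and turns the pose as measured when the row begins, along the tool's axes as they then stand; what a row does not reach is not made up. A row lasts 1/12 s, in which the tool goes at most 41.7 mm and 7.16 degrees, less where a joint would pass 70% of its speed; a pose out of reach is approached as far as the arm can. A call with a gripper value outside its range is refused whole. "jaw" is the closure in counts, from 0 (fully open) to 255 (shut), set as the call begins (left out, the last holds). The fingers move at their own pace and stop on an object; the grip force is fixed at half the most. Time passes only in rows, so rows that do not move let the fingers close. It gives the time, the measured TCP pose, the force and the opening at its end, in the units of the state.
- arm.state(): the state, without advancing time (a new reading comes with each control period).
- imaging.capture(name): name is "scene" or "top"; returns a dict with "img" (400x640x3 uint8, red, green, blue), "mtx" (3x3 intrinsics, pixels), "T" (4x4, takes a point from camera to world coordinates). Camera axes: x right, y down, z forward; pixel columns grow to the right and rows downward; lengths in mm; the calibration is good to about 2 mm. A picture is of the moment at which its call begins. There is no depth.
- arm.close_job(): hands the job in, once; it reports no verdict.
Trained networks look in a picture, given as the dict that the camera call returned (one of the last four; its "shot" number tells which), for a name from the list of things; names that differ only in an ending like _2 or _b are one class to them, and where a whole thing is asked for, a point or a joint stands for the part that bears it (a point fixed in the world has none). Each returns a list of dicts, best first, with "score" (0 to 1); they miss things now and then, are a little off and sometimes report something else, mostly with a low value. They report only what shows in the picture. A call takes as long as a camera call. They do not tell look-alikes from the thing itself.
- imaging.cut_out(picture, label): "pixels" (400x640 bool, what is visible of it) and "extent" ([centre column, centre row, width, height] in pixels, round what is visible of it).
The state is a dict: "time_s": time; "qpos": joint angles; "joint_velocities": joint speeds; "tau": joint torques, N m; "ee_pos": TCP position; "tcp_rot": TCP orientation; "wrist_force": force on the tool from outside, world axes, zero at the start; "ft_torque": the same for the moment, N m; "finger_gap": finger opening in mm.
Only numpy, scipy, OpenCV 4.12 (cv2) and the standard library are available. Lean on these libraries where they do the work, as an engineer would, in place of code of your own. Each camera call takes 0.05 s, during which the arm holds its last target.

## Working session

There is one attempt and no reset: what is moved stays moved. The work goes in short steps, Python scripts to look and compute and a tool call to move; the robot and the scene stay as the last step left them, time stands still between calls to the robot, and variables do not carry over. Pictures are saved under pics/ and viewed, and the job is handed in when it is done.

Besides the shell and the picture viewer there is one more tool, called after "Call:" as name(argument=value, ...) on one line, values as JSON. jog_arm: Moves the arm, as the interface text tells. Its arguments: {"type":"object","properties":{"plan":{"type":"array","items":{"type":"array"}},"jaw":{"type":"number"}},"required":["plan"]}

```bash
mkdir -p pics; ls
python3 - <<'E'
from rig import arm, imaging
import cv2,numpy as np
print(arm.state())
for n in("scene","top"):
    p=imaging.capture(n); cv2.imwrite(f"pics/{n}0.png",p["img"][:,:,::-1]); print(n,p["mtx"],p["T"],p["shot"])
E
```

```text
pics
{'time_s': 0.0, 'qpos': array([-1.27281166,  0.57653225,  0.02486956,  1.43790942, -0.01503497,
        1.12897718, -0.0564945 ]), 'joint_velocities': array([ 1.16570042e-03,  6.20537907e-04, -7.96736158e-04, -1.79796177e-04,
       -2.27016469e-03, -9.14350552e-05,  9.56065334e-04]), 'tau': array([-9.98673340e-05, -7.65737844e+01,  2.25048780e+00, -2.85962570e+01,
        1.53118966e-02,  1.28199218e-02,  3.22142760e-06]), 'ee_pos': array([251.32089939, 625.98739301, 230.44261576]), 'tcp_rot': array([-1.22178480e-04,  1.89733440e-01,  9.81835296e-01, -8.11559000e-04]), 'wrist_force': array([-0.49606226,  0.39523408,  0.15399106]), 'ft_torque': array([-0.04532622, -0.06400066,  0.01018131]), 'finger_gap': 85.59481429428094}
scene [[371.42951823   0.         322.17255123]
 [  0.         371.42951823 201.96247429]
 [  0.           0.           1.        ]] [[ 8.16700882e-02  7.71826226e-01 -6.30566629e-01  1.22208971e+03]
 [ 9.96601148e-01 -7.00840757e-02  4.32940386e-02 -6.38944149e+01]
 [-1.07772049e-02 -6.31959254e-01 -7.74926676e-01  9.57079758e+02]
 [ 0.00000000e+00  0.00000000e+00  0.00000000e+00  1.00000000e+00]] 1
top [[388.3330239    0.         315.01165684]
 [  0.         388.3330239  194.34095659]
 [  0.           0.           1.        ]] [[ 2.36691906e-02 -9.85608204e-01  1.67380520e-01  2.75504106e+02]
 [-9.99604662e-01 -2.07909326e-02  1.89276481e-02 -1.03550081e+01]
 [-1.51752481e-02 -1.67762350e-01 -9.85710660e-01  1.43739824e+03]
 [ 0.00000000e+00  0.00000000e+00  0.00000000e+00  1.00000000e+00]] 2
```

View pics/scene0.png

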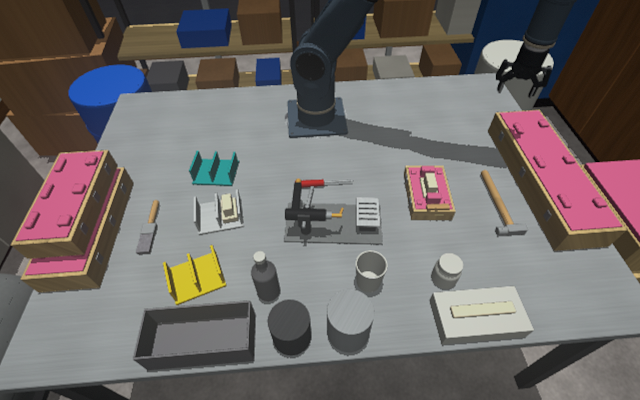

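View pics/top0.png

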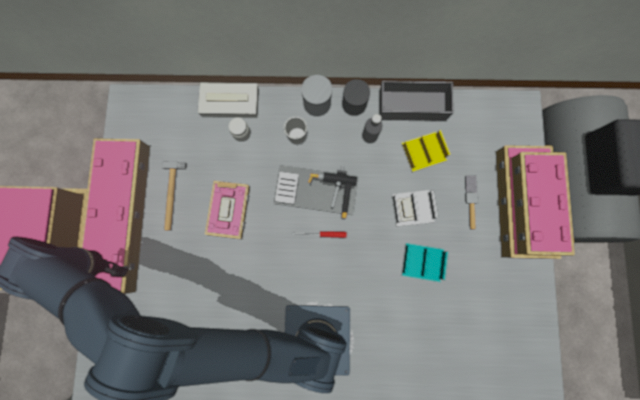

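```bash
cat > h.py <<'E'
import numpy as np, cv2
from rig import arm, imaging
def proj(p,P):
    P=np.atleast_2d(P).astype(float); T=np.linalg.inv(p["T"]); c=P@T[:3,:3].T+T[:3,3]
    u=c@p["mtx"].T; return u[:,:2]/u[:,2:]
def unproj(p,uv,z):
    uv=np.atleast_2d(uv); d=np.c_[uv,np.ones(len(uv))]@np.linalg.inv(p["mtx"]).T@p["T"][:3,:3].T
    o=p["T"][:3,3]; return o+d*((z-o[2])/d[:,2])[:,None]
def crop(p,c0,r0,w,h,s,name,ov=None,dots=()):
    im=cv2.resize(p["img"][r0:r0+h,c0:c0+w,::-1],None,fx=s,fy=s,interpolation=cv2.INTER_CUBIC)
    im=np.ascontiguousarray(im)
    for seg,col in (ov or []):
        q=((proj(p,seg)-[c0,r0]+.5)*s-0.5); cv2.polylines(im,[np.int32(q*8)],False,col,1,cv2.LINE_AA,3)
    for i in range(0,w,10):
        cv2.line(im,(i*s,0),(i*s,4 if i%50 else 12),(0,255,0),1)
    for i in range(0,h,10): cv2.line(im,(0,i*s),(4 if i%50 else 12,i*s),(0,255,0),1)
    cv2.imwrite("pics/"+name,im)
def centre(m):
    r,c=np.nonzero(m); return c.mean(),r.mean()
E
python3 - <<'E'
from h import *
S=imaging.capture("scene");T=imaging.capture("top")
for p,n in((S,"scene"),(T,"top")):
    for l in("casting","mould","station","rack","rest","trigger_pad","trigger","racked_casting","wedge","screwdriver"):
        try:
            o=imaging.cut_out(p,l)
            print(n,l,[(round(x["score"],2),np.round(x["extent"],1).tolist(),int(x["pixels"].sum())) for x in o[:3]])
        except Exception as e: print(n,l,e)
crop(T,190,150,150,100,5,"c_top1.png");crop(T,380,170,90,80,6,"c_top2.png")
crop(S,270,155,190,100,4,"c_sc1.png");crop(S,180,175,80,65,8,"c_sc2.png")
E
```

```text
scene casting [(0.82, [427.7, 181.7, 16.4, 22.5], 352)]
scene mould [(0.57, [431.8, 192.9, 54.0, 55.2], 2057), (0.28, [148.9, 228.9, 20.5, 54.9], 538)]
scene station [(0.75, [333.6, 211.6, 96.0, 65.3], 4186)]
scene rack [(0.85, [218.3, 212.4, 51.4, 45.3], 1279), (0.79, [197.0, 275.6, 68.6, 65.0], 2160), (0.75, [215.2, 167.7, 49.5, 32.4], 1270)]
scene rest [(0.74, [333.8, 212.7, 96.2, 67.0], 4206), (0.68, [229.8, 207.8, 16.8, 30.7], 428), (0.55, [505.2, 203.1, 47.5, 64.7], 779)]
scene trigger_pad [(0.56, [331.9, 208.9, 97.7, 65.5], 4207), (0.47, [309.1, 195.6, 5.4, 20.6], 99), (0.2, [429.0, 193.2, 49.7, 56.8], 1938)]
scene trigger [(0.43, [310.8, 198.9, 12.6, 18.1], 65)]
scene racked_casting [(0.61, [229.2, 205.8, 15.9, 28.1], 449)]
scene wedge [(0.65, [438.4, 207.6, 20.5, 6.7], 126)]
scene screwdriver [(0.48, [325.5, 181.8, 43.3, 3.2], 168)]
top casting [(0.77, [225.9, 210.6, 17.3, 22.4], 303)]
top mould [(0.83, [228.9, 210.4, 44.9, 58.9], 1665), (0.18, [371.5, 129.6, 21.4, 30.6], 441)]
top station [(0.6, [317.1, 195.2, 82.3, 53.3], 3257)]
top rack [(0.97, [422.9, 262.4, 48.2, 41.4], 1440), (0.62, [426.4, 151.5, 47.3, 44.0], 1304), (0.56, [414.4, 208.7, 41.9, 40.5], 1076)]
top rest [(0.66, [317.6, 191.9, 87.2, 51.1], 3288), (0.27, [226.1, 210.1, 13.8, 18.1], 281)]
top trigger_pad []
top trigger [(0.42, [339.6, 190.3, 1.5, 8.7], 21)]
top racked_casting [(0.83, [405.4, 210.4, 18.1, 25.4], 302)]
top wedge [(0.72, [316.4, 191.6, 86.6, 51.4], 3299)]
top screwdriver [(0.64, [324.0, 233.6, 45.3, 7.5], 215)]
```

View pics/c_top1.png

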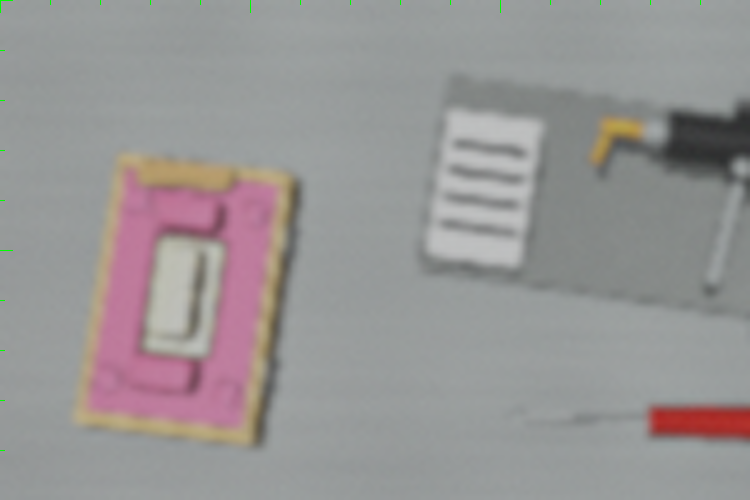

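View pics/c_top2.png

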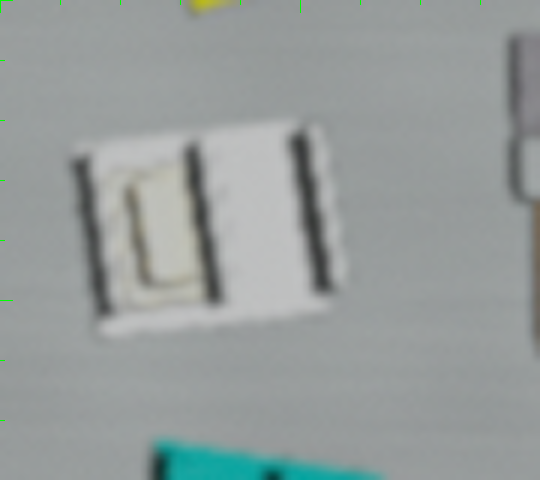

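View pics/c_sc1.png

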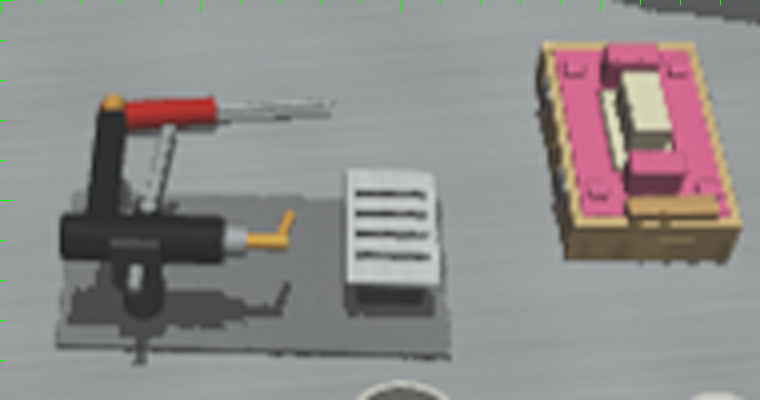

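View pics/c_sc2.png

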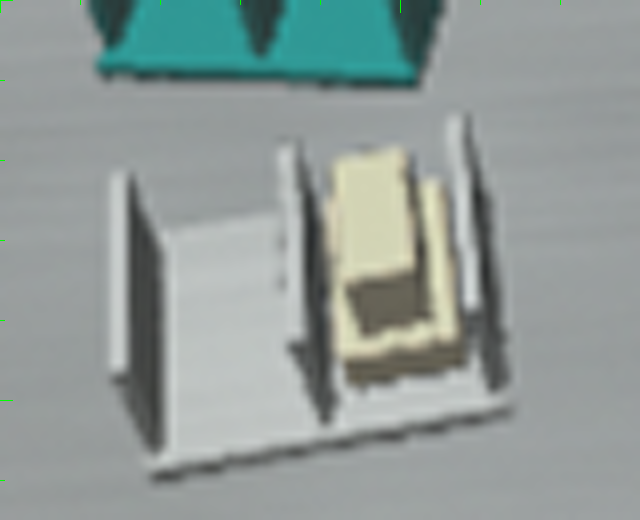

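```bash
cat > fit.py <<'E'
from h import *
from scipy.optimize import least_squares
import json
def W(q,P):
    c,s=np.cos(q[2]),np.sin(q[2]);P=np.atleast_2d(P).astype(float)
    return np.c_[q[0]+c*P[:,0]-s*P[:,1],q[1]+s*P[:,0]+c*P[:,1],P[:,2]]
def fit(obs,q0):
    f=lambda q:np.concatenate([(proj(p,W(q,[a[1] for a in o]))-np.array([[(a[0][0]+.5)/s-.5+c0,(a[0][1]+.5)/s-.5+r0] for a in o])).ravel() for p,o,c0,r0,s in obs])
    r=least_squares(f,q0,loss="soft_l1",x_scale=[10,10,.1]);return r.x,f(r.x).reshape(-1,2)
def box(x0,x1,y0,y1,z0,z1):
    o=[]
    for z in(z0,z1):o.append([[x0,y0,z],[x1,y0,z],[x1,y1,z],[x0,y1,z],[x0,y0,z]])
    for x in(x0,x1):
        for y in(y0,y1):o.append([[x,y,z0],[x,y,z1]])
    return o
def ov(q,boxes,col): return [(W(q,s),col) for b in boxes for s in b]
CAST=lambda z:[box(-42,42,-24,24,z,z+22),box(-32,32,-15,15,z+22,z+56)]
MOULD=[box(-100,100,-65,65,0,45)]+[box(46.5,70.5,-22,22,45,75),box(-70.5,-46.5,-22,22,45,75)]
STAT=[box(-60,90,-150,150,0,8),box(-55,55,70,140,45,50),box(-67,37,-125,-103,76,104),box(32,68,-142,-22,72,108)]
RACK=[box(-60,60,-70,70,0,8)]+[box(-50,50,y-4,y+4,8,60) for y in(-66,0,66)]
E
cat > f1.py <<'E'
from fit import *
S=imaging.capture("scene");T=imaging.capture("top")
t1=(190,150,5);t2=(380,170,6);s1=(270,155,4);s2=(180,175,8)
m,e=fit([(T,[((118,155),(100,65,45)),((297,175),(100,-65,45)),((255,443),(-100,-65,45)),((77,423),(-100,65,45))],*t1),
 (S,[((543,43),(-100,-65,45)),((692,45),(-100,65,45)),((740,228),(100,65,45)),((567,230),(100,-65,45))],*s1)],[500,230,0]);print("mould",m,np.round(e,1).tolist())
st,e=fit([(T,[((447,108),(55,140,50)),((545,120),(55,70,50)),((520,270),(-55,70,50)),((425,258),(-55,140,50)),((447,75),(90,150,8))],*t1),
 (S,[((346,170),(-55,70,50)),((435,172),(-55,140,50)),((440,283),(55,140,50)),((347,282),(55,70,50)),((55,347),(90,-150,8)),((450,357),(90,150,8))],*s1)],[550,0,0]);print("station",st,np.round(e,1).tolist())
r,e=fit([(T,[((75,145),(60,70,8)),((318,122),(60,-70,8)),((345,280),(-60,-70,8)),((100,332),(-60,70,8))],*t2),
 (S,[((152,465),(60,-70,8)),((510,405),(60,70,8)),((118,172),(-50,-66,60)),((118,375),(50,-66,60)),((288,145),(-50,0,60)),((295,345),(50,0,60)),((457,118),(-50,66,60)),((472,305),(50,66,60))],*s2)],[500,-350,0]);print("rack",r,np.round(e,1).tolist())
json.dump(dict(mould=m.tolist(),station=st.tolist(),rack=r.tolist()),open("poses.json","w"))
a=ov(m,MOULD,(0,0,255))+ov(m,CAST(25),(255,0,0))+ov(st,STAT,(0,0,255))
b=ov(r,RACK,(0,0,255))
crop(T,190,150,180,100,4,"o_top1.png",a);crop(T,380,170,90,80,6,"o_top2.png",b)
crop(S,270,155,190,100,4,"o_sc1.png",a);crop(S,180,175,80,65,8,"o_sc2.png",b)
E
python3 f1.py
```

```text
mould [ 4.51014510e+02  3.35198139e+02 -9.99544711e-02] [[0.5, -0.5], [-0.4, -0.3], [-0.5, 0.6], [-0.6, 0.1], [-1.2, 0.3], [-0.3, -0.0], [-0.3, 0.5], [0.6, -0.4]]
station [ 5.21221741e+02  1.80394395e+01 -1.20092622e-01] [[-0.0, 0.5], [-0.8, 0.7], [-0.4, 0.1], [-0.5, -0.2], [0.0, 0.3], [-0.5, 0.3], [-0.7, 0.3], [0.1, 0.8], [-0.1, 0.5], [-0.2, -0.1], [0.1, -0.0]]
rack [ 4.73836363e+02 -3.44009823e+02  1.36172283e-01] [[-0.9, 0.7], [-4.1, 0.3], [-3.3, 5.9], [-0.3, 1.6], [-1.0, 1.4], [-0.3, 0.6], [-0.2, 0.5], [-0.1, -0.1], [-0.3, 0.3], [0.1, -0.3], [-0.7, 0.1], [-0.1, 0.8]]
```

```bash
cd pics
python3 - <<'E'
import cv2,numpy as np
def pad(a,h,w): return cv2.copyMakeBorder(a,0,h-a.shape[0],0,w-a.shape[1],cv2.BORDER_CONSTANT)
a=cv2.imread("o_top2.png");b=cv2.imread("o_sc2.png")
b=cv2.resize(b,None,fx=.39,fy=.39) if 0 else b[:, :640]
f=np.hstack([pad(cv2.resize(a,(390,347)),400,390),pad(cv2.resize(b,(400,325)),400,400)]);cv2.imwrite("o_2.png",f)
E
```

```text
(no output)
```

View pics/o_top1.png

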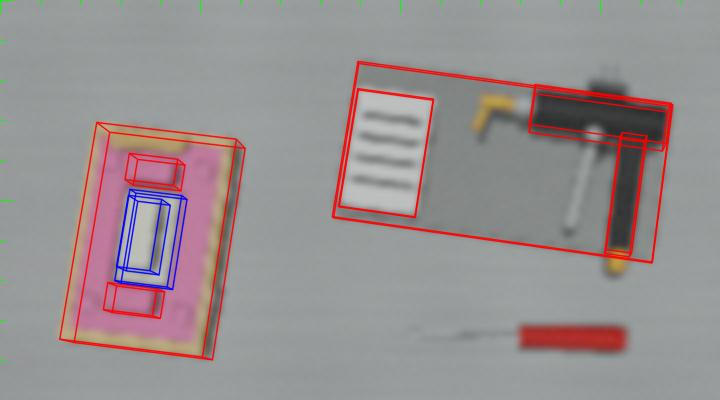

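View pics/o_sc1.png

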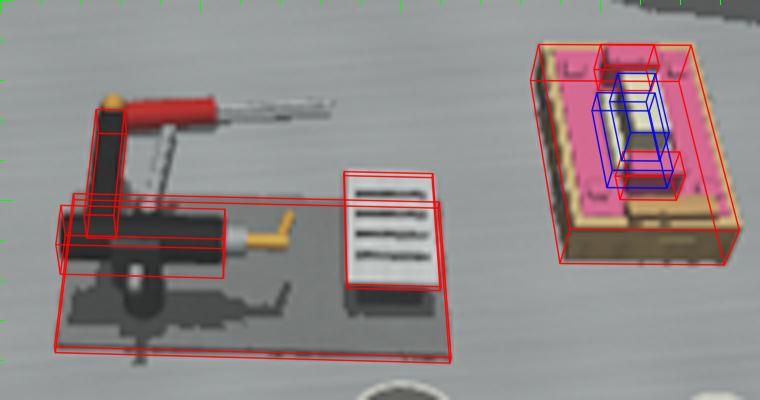

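View pics/o_top2.png

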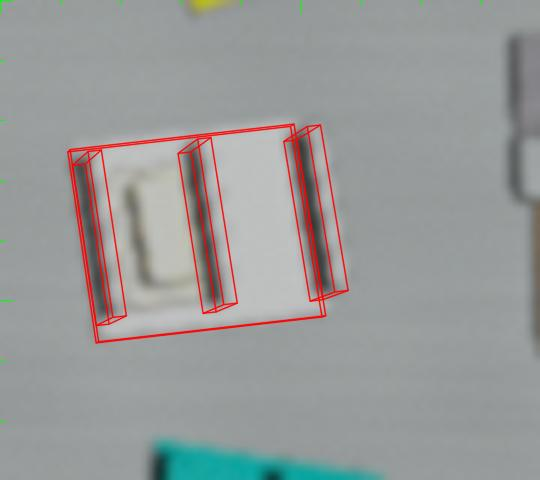

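View pics/o_sc2.png

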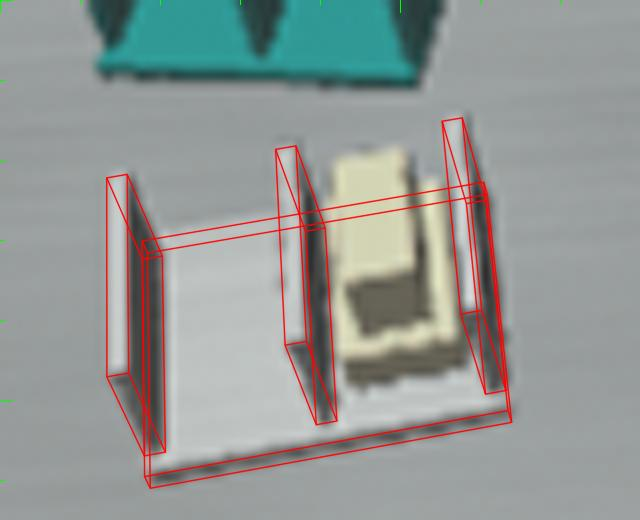

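```bash
sed -i 's/((318,122),(60,-70,8)),((345,280),(-60,-70,8))/((318,122),(50,-70,60)),((345,285),(-50,-70,60))/' f1.py
cat >> f1.py <<'E'
def inv(q,P):
    d=P[:,:2]-q[:2];c,s=np.cos(q[2]),np.sin(q[2]);return np.c_[c*d[:,0]+s*d[:,1],-s*d[:,0]+c*d[:,1]]
print("trigger pts top",inv(st,unproj(T,np.array([[597,130],[582,180],[568,232]])/4+[190,150],90)))
print("trigger pts scene",inv(st,unproj(S,np.array([[153,205],[162,165],[168,130]])/4+[270,155],90)))
print("rest",W(st,[0,105,50]),"squeeze",W(st,[-15,-102,90]),"bay",W(r,[0,-33,8]))
E
python3 f1.py
cat > plan.py <<'E'
from h import *
from scipy.spatial.transform import Rotation as R
import sys
def go(x,y,z,yaw=None,step=40):
    "yaw = world angle of tool y (mod pi)"
    s=arm.state();q=s["tcp_rot"];p=np.array(s["ee_pos"]);Rm=R.from_quat([q[1],q[2],q[3],q[0]])
    ty=Rm.as_matrix()[:,1];a=np.arctan2(ty[1],ty[0])
    da=0 if yaw is None else (yaw-a+np.pi/2)%np.pi-np.pi/2
    ti=Rm.as_matrix()[:,2]
    t=np.array([x,y,z],float);d=t-p;n=max(int(np.ceil(np.linalg.norm(d)/step)),int(np.ceil(abs(da)/.12)),1)
    print("pos",p.round(1),"yaw",round(a,3),"da",round(da,3),"tilt",ti.round(3)[:2],"q7",s["qpos"][6].round(2),"gap",round(s["finger_gap"],1),"F",s["wrist_force"].round(1),"t",round(s["time_s"],2))
    # target rot: straight down
    A=a+da;y_=np.array([np.cos(A),np.sin(A),0]);z_=np.array([0,0,-1.]);Rt=R.from_matrix(np.c_[np.cross(y_,z_),y_,z_])
    rv=(Rm.inv()*Rt).as_rotvec();cur=Rm
    for i in range(n):
        print([(cur.inv().apply(d/n)/10).round(2).tolist(),(rv/n).round(3).tolist()],end=", ")
        cur=cur*R.from_rotvec(rv/n)
    print()
if __name__=="__main__":
    a=[float(v) for v in sys.argv[1:]];go(*a)
E
python3 plan.py 451 335 160 1.471
```

```text
mould [ 4.51014510e+02  3.35198139e+02 -9.99544711e-02] [[0.5, -0.5], [-0.4, -0.3], [-0.5, 0.6], [-0.6, 0.1], [-1.2, 0.3], [-0.3, -0.0], [-0.3, 0.5], [0.6, -0.4]]
station [ 5.21221741e+02  1.80394395e+01 -1.20092622e-01] [[-0.0, 0.5], [-0.8, 0.7], [-0.4, 0.1], [-0.5, -0.2], [0.0, 0.3], [-0.5, 0.3], [-0.7, 0.3], [0.1, 0.8], [-0.1, 0.5], [-0.2, -0.1], [0.1, -0.0]]
rack [ 4.73918887e+02 -3.43230279e+02  1.35008150e-01] [[-1.1, 0.7], [0.1, 0.4], [0.2, 0.8], [-0.5, 1.5], [-0.7, 1.4], [-0.1, 0.7], [0.1, 0.4], [0.2, -0.1], [-0.1, 0.3], [0.3, -0.3], [-0.4, 0.2], [0.1, 0.9]]
trigger pts top [[ 37.58299298 -83.28612528]
 [ -8.68414778 -76.19860119]
 [-56.08479581 -70.29110594]]
trigger pts scene [[ 17.0967698  -74.73580808]
 [-22.06724302 -70.28687442]
 [-57.74566223 -67.68818703]]
rest [[533.80117769 122.28318157  50.        ]] squeeze [[494.10975278 -81.4288475   90.        ]] bay [[ 478.36063354 -375.92998722    8.        ]]
pos [251.5 626.4 231.3] yaw 1.189 da 0.282 tilt [-0.  0.] q7 -0.06 gap 85.4 F [-0.8 -0.8 -0.1] t 1.4
[[-2.94, -1.96, 0.71], [0.0, -0.0, -0.028]], [[-2.88, -2.04, 0.71], [0.0, -0.0, -0.028]], [[-2.82, -2.12, 0.71], [0.0, -0.0, -0.028]], [[-2.76, -2.2, 0.71], [0.0, -0.0, -0.028]], [[-2.7, -2.28, 0.71], [0.0, -0.0, -0.028]], [[-2.63, -2.35, 0.71], [0.0, -0.0, -0.028]], [[-2.57, -2.43, 0.71], [0.0, -0.0, -0.028]], [[-2.5, -2.5, 0.71], [0.0, -0.0, -0.028]], [[-2.42, -2.57, 0.71], [0.0, -0.0, -0.028]], [[-2.35, -2.64, 0.71], [0.0, -0.0, -0.028]],
```

Call:
jog_arm(plan=[[[-2.94, -1.96, 0.7], [0, 0, -0.028]], [[-2.88, -2.04, 0.7], [0, 0, -0.028]], [[-2.82, -2.12, 0.7], [0, 0, -0.028]], [[-2.76, -2.2, 0.7], [0, 0, -0.028]], [[-2.7, -2.28, 0.7], [0, 0, -0.028]]], jaw=0)

```text
time_s: 1.82
ee_pos: [346.6, 485.8, 194.7]
tcp_rot: [-0.002, 0.11, 0.994, 0.004]
wrist_force: [0.9, 0.7, -0.3]
finger_gap: 85.3
```

```bash
python3 plan.py 451 335 160 1.471
```

```text
pos [346.6 485.8 194.7] yaw 1.35 da 0.121 tilt [-0.003  0.008] q7 0.32 gap 85.3 F [ 0.9  0.7 -0.3] t 1.82
[[-2.7, -2.49, 0.67], [0.001, -0.001, -0.024]], [[-2.64, -2.56, 0.67], [0.001, -0.001, -0.024]], [[-2.58, -2.62, 0.68], [0.001, -0.001, -0.024]], [[-2.51, -2.68, 0.68], [0.001, -0.001, -0.024]], [[-2.45, -2.74, 0.69], [0.001, -0.001, -0.024]],
```

Call:
jog_arm(plan=[[[-2.7, -2.49, 0.67], [0, 0, -0.024]], [[-2.64, -2.56, 0.67], [0, 0, -0.024]], [[-2.58, -2.62, 0.68], [0, 0, -0.024]], [[-2.51, -2.68, 0.68], [0, 0, -0.024]], [[-2.45, -2.74, 0.69], [0, 0, -0.024]]])

```text
time_s: 2.23
ee_pos: [455.2, 328.6, 158.8]
tcp_rot: [-0.001, 0.046, 0.999, 0.005]
wrist_force: [0.2, 0.2, 0.4]
finger_gap: 85.3
```

```bash
cat > look.py <<'E'
from fit import *
import sys
d=json.load(open("poses.json"))
S=imaging.capture("scene");T=imaging.capture("top")
tag=sys.argv[1]
tgt={"m":((270+115,155-20,110,110),(185,150,80,100)),"s":((270,135,120,120),(260,150,120,90)),"r":((170,145,100,95),(380,170,90,80))}[sys.argv[2]]
a=[]
if len(sys.argv)>3:
    if sys.argv[3]=="o": a=ov(d["mould"],MOULD,(0,0,255))+ov(d["station"],STAT,(0,0,255))+ov(d["rack"],RACK,(0,0,255))
for p,g,n in((S,tgt[0],"s"),(T,tgt[1],"t")):
    crop(p,*g,5,"_%s.png"%n,a)
x=cv2.imread("pics/_s.png");y=cv2.imread("pics/_t.png")
H=480;f=np.hstack([cv2.resize(i,(int(i.shape[1]*H/i.shape[0]),H)) for i in(x,y)])
if f.shape[1]>800:f=cv2.resize(f,(800,int(H*800/f.shape[1])))
cv2.imwrite("pics/%s.png"%tag,f)
s=arm.state();print(s["ee_pos"].round(1),s["finger_gap"].round(1))
print("tcp px",proj(S,s["ee_pos"]).round(1),proj(T,s["ee_pos"]).round(1))
E
python3 look.py a1 m;python3 plan.py 451 335 110 1.471
```

```text
pos [458.5 322.4 158. ] yaw 1.468 da 0.003 tilt [-0.     0.005] q7 0.75 gap 85.4 F [ 0.3 -0.2 -0.9] t 2.33
[[0.44, 0.58, 2.4], [0.003, -0.0, -0.001]], [[0.44, 0.58, 2.4], [0.003, -0.0, -0.001]], Traceback (most recent call last):
  File "look.py", line 16, in <module>
    s=arm.state();print(s["ee_pos"].round(1),s["finger_gap"].round(1))
                                             ^^^^^^^^^^^^^^^^^^^^^
AttributeError: 'float' object has no attribute 'round'
```

View pics/a1.png

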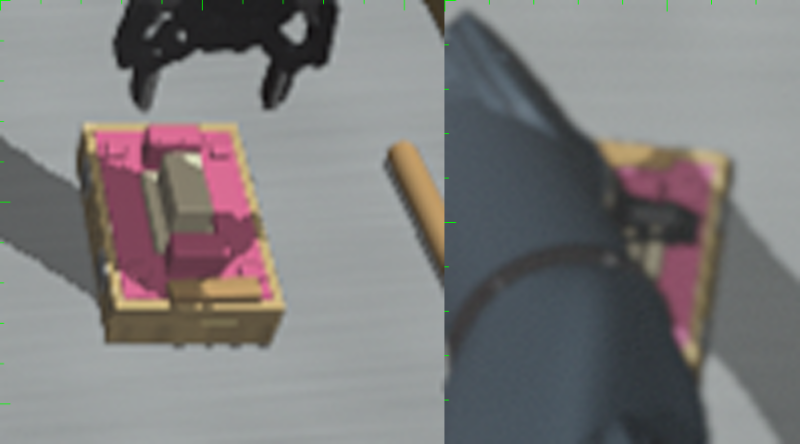

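Call:
jog_arm(plan=[[[0.44, 0.58, 2.4], [0, 0, 0]], [[0.44, 0.58, 1.8], [0, 0, 0]], [[0, 0, 0], [0, 0, 0]], [[0, 0, 0], [0, 0, 0]]])

```text
time_s: 2.67
ee_pos: [454.3, 332.7, 116.2]
tcp_rot: [0.001, 0.056, 0.998, 0.003]
wrist_force: [0.3, 0.3, 0.5]
finger_gap: 85.5
```

```bash
sed -i 's/s\["finger_gap"\].round(1)/round(s["finger_gap"],1)/' look.py; python3 look.py a2 m o;python3 plan.py 451 335 54 1.471
```

```text
[454.3 333.1 116.8] 85.6
tcp px [[432.4 173.2]] [[222.4 205.4]]
pos [454.3 333.1 116.8] yaw 1.46 da 0.011 tilt [0.003 0.007] q7 0.72 gap 85.6 F [0.1 0.2 0.4] t 2.77
[[0.18, 0.05, 3.14], [0.004, 0.001, -0.005]], [[0.18, 0.06, 3.14], [0.004, 0.001, -0.005]],
```

View pics/a2.png

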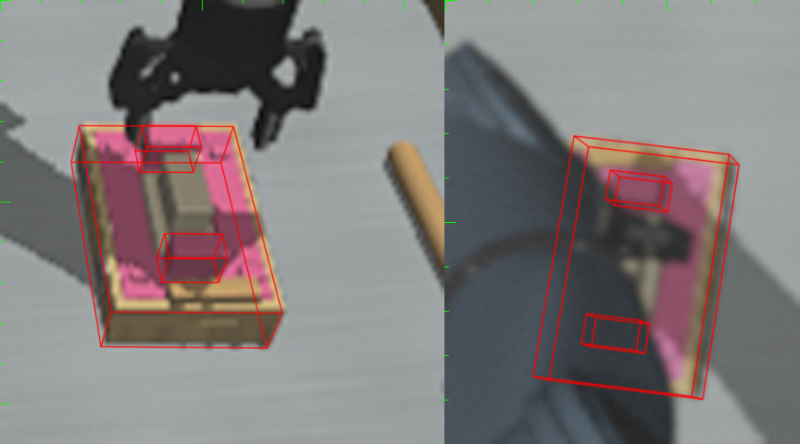

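Call:
jog_arm(plan=[[[0.18, 0.05, 2.2], [0, 0, 0]], [[0.15, 0.1, 2.0], [0, 0, 0]], [[0, 0, 0.8], [0, 0, 0]], [[0, 0, 0.3], [0, 0, 0]], [[0, 0, 0], [0, 0, 0]]])

```text
time_s: 3.18
ee_pos: [454.5, 338.0, 68.0]
tcp_rot: [0.005, 0.055, 0.998, 0.007]
wrist_force: [-0.5, -0.6, 0.8]
finger_gap: 85.6
```

```bash
python3 look.py a3 m;python3 plan.py 451 335 54 1.471
```

```text
[455.  338.2  68.7] 85.3
tcp px [[430.7 183.6]] [[224.4 207.1]]
pos [455.  338.2  68.7] yaw 1.461 da 0.01 tilt [0.012 0.014] q7 0.71 gap 85.3 F [-0.  -0.7 -0.1] t 3.28
[[0.37, -0.38, 1.46], [0.015, 0.01, -0.01]],
```

View pics/a3.png

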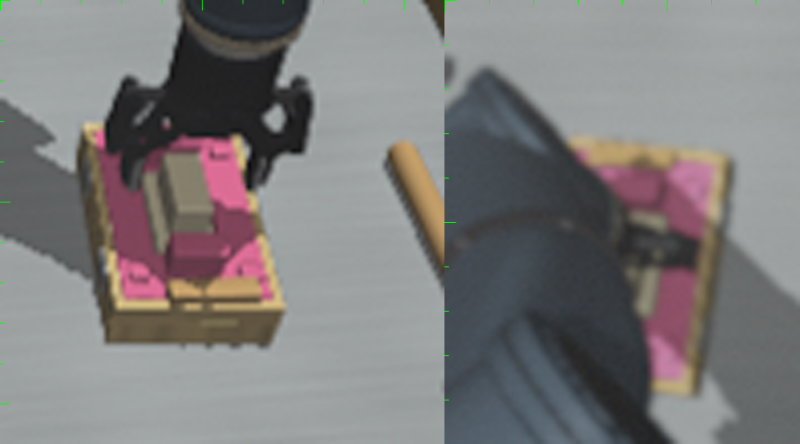

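Call:
jog_arm(plan=[[[0.25, -0.35, 0.9], [0.015, 0.01, -0.01]], [[0.1, 0, 0.8], [0, 0, 0]], [[0, 0, 0.2], [0, 0, 0]], [[0, 0, 0], [0, 0, 0]]])

```text
time_s: 3.62
ee_pos: [452.2, 335.6, 50.3]
tcp_rot: [0.001, 0.05, 0.999, 0.0]
wrist_force: [-0.2, 1.2, 0.6]
finger_gap: 85.7
```

```bash
python3 plan.py 451 335 54 1.471
```

```text
pos [452.2 335.6  50.3] yaw 1.472 da -0.001 tilt [0.002 0.001] q7 0.71 gap 85.7 F [-0.2  1.2  0.6] t 3.62
[[0.12, -0.07, -0.37], [0.001, 0.002, 0.001]],
```

Call:
jog_arm(plan=[[[0.1, 0, -0.35], [0, 0, 0]], [[0, 0, 0], [0, 0, 0]], [[0, 0, 0], [0, 0, 0]]])

```text
time_s: 3.87
ee_pos: [451.0, 335.5, 53.9]
tcp_rot: [0.001, 0.05, 0.999, 0.0]
wrist_force: [1.2, 0.4, -1.1]
finger_gap: 85.3
```

Call:
jog_arm(plan=[[[0, 0, 0], [0, 0, 0]], [[0, 0, 0], [0, 0, 0]], [[0, 0, 0], [0, 0, 0]], [[0, 0, 0], [0, 0, 0]], [[0, 0, 0], [0, 0, 0]]], jaw=255)

```text
time_s: 4.28
ee_pos: [451.5, 336.1, 55.0]
tcp_rot: [0.001, 0.05, 0.999, 0.001]
wrist_force: [1.5, 1.6, -0.6]
finger_gap: 29.0
```

Call:
jog_arm(plan=[[[0, 0, 0], [0, 0, 0]], [[0, 0, 0], [0, 0, 0]], [[0, 0, 0], [0, 0, 0]], [[0, 0, 0], [0, 0, 0]]])

```text
time_s: 4.62
ee_pos: [451.5, 335.9, 54.9]
tcp_rot: [0.001, 0.05, 0.999, 0.001]
wrist_force: [-0.3, 0.5, 1.3]
finger_gap: 29.3
```

```bash
python3 look.py a4 m;python3 plan.py 451 335 54 1.471
```

```text
[451.4 336.   54.9] 28.9
tcp px [[428.8 185.7]] [[225.9 208.6]]
pos [451.4 336.   54.9] yaw 1.471 da -0.0 tilt [0.003 0.001] q7 0.71 gap 28.9 F [0.4 0.2 0.8] t 4.72
[[0.04, -0.1, 0.09], [0.002, 0.003, 0.0]],
```

View pics/a4.png

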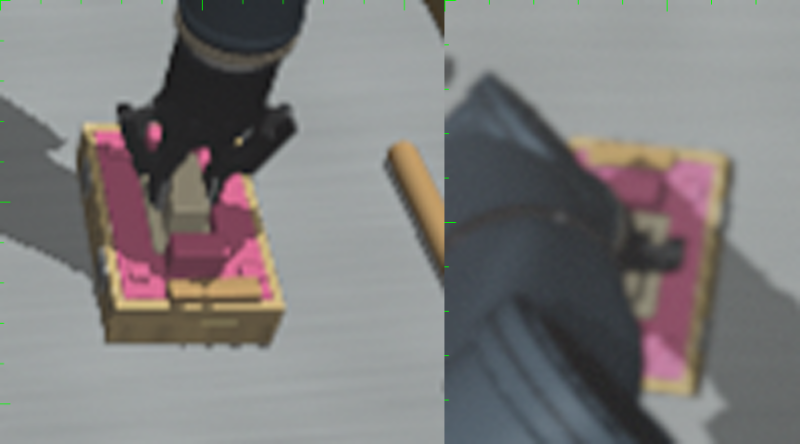

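Call:
jog_arm(plan=[[[0, 0, -0.5], [0, 0, 0]], [[0, 0, -1], [0, 0, 0]], [[0, 0, -2], [0, 0, 0]], [[0, 0, -2.5], [0, 0, 0]], [[0, 0, -3], [0, 0, 0]]])

```text
time_s: 5.13
ee_pos: [447.8, 334.4, 143.9]
tcp_rot: [-0.003, 0.049, 0.999, -0.003]
wrist_force: [0.1, 0.5, -1.5]
finger_gap: 29.0
```

```bash
python3 look.py a5 m;python3 plan.py 534 122 170 1.451 30
```

```text
[450.7 336.5 148.3] 29.0
tcp px [[435.4 165.1]] [[219.  205.2]]
pos [450.7 336.5 148.3] yaw 1.472 da -0.021 tilt [0.001 0.001] q7 0.72 gap 29.0 F [ 0.6  0.8 -1.7] t 5.23
[[-1.3, -2.57, -0.27], [0.0, 0.0, 0.003]], [[-1.31, -2.56, -0.27], [0.0, 0.0, 0.003]], [[-1.31, -2.56, -0.27], [0.0, 0.0, 0.003]], [[-1.32, -2.55, -0.27], [0.0, 0.0, 0.003]], [[-1.33, -2.55, -0.27], [0.0, 0.0, 0.003]], [[-1.33, -2.55, -0.27], [0.0, 0.0, 0.003]], [[-1.34, -2.54, -0.27], [0.0, 0.0, 0.003]], [[-1.35, -2.54, -0.27], [0.0, 0.0, 0.003]],
```

View pics/a5.png

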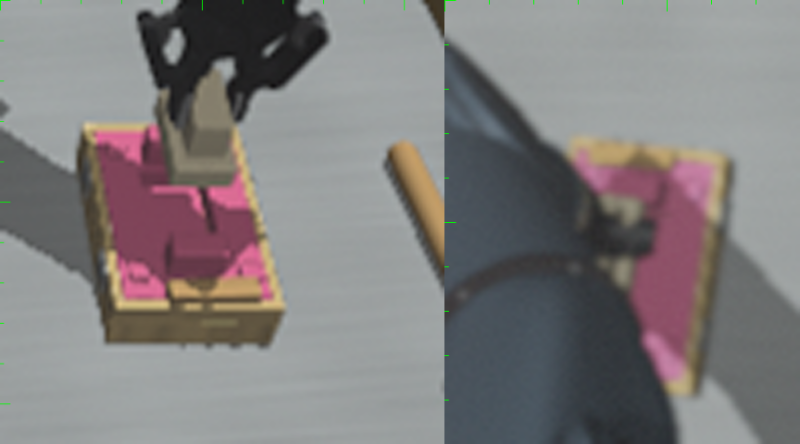

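Call:
jog_arm(plan=[[[-1.3, -2.6, -0.3], [0, 0, 0.003]], [[-1.3, -2.6, -0.3], [0, 0, 0.003]], [[-1.3, -2.5, -0.3], [0, 0, 0.003]], [[-1.3, -2.5, -0.3], [0, 0, 0.003]], [[-1.3, -2.5, -0.3], [0, 0, 0.003]]])

```text
time_s: 5.65
ee_pos: [500.5, 207.3, 166.1]
tcp_rot: [0.001, 0.05, 0.999, 0.004]
wrist_force: [0.1, 0.6, -1.7]
finger_gap: 28.8
```

```bash
python3 plan.py 534 122 170 1.451 30
```

```text
pos [500.5 207.3 166.1] yaw 1.471 da -0.02 tilt [0.002 0.007] q7 0.98 gap 28.8 F [ 0.1  0.6 -1.7] t 5.65
[[-1.05, -2.04, -0.11], [0.002, 0.0, 0.005]], [[-1.06, -2.03, -0.11], [0.002, 0.0, 0.005]], [[-1.07, -2.03, -0.1], [0.002, 0.0, 0.005]], [[-1.08, -2.02, -0.1], [0.002, 0.0, 0.005]],
```

Call:
jog_arm(plan=[[[-1.05, -2.0, 0], [0, 0, 0.005]], [[-1.05, -2.0, 0], [0, 0, 0.005]], [[-0.9, -1.7, 0], [0, 0, 0.005]], [[-0.4, -0.8, 0], [0, 0, 0.005]], [[0, 0, 0], [0, 0, 0]]])

```text
time_s: 6.07
ee_pos: [529.3, 127.1, 167.3]
tcp_rot: [0.002, 0.065, 0.998, 0.002]
wrist_force: [-0.2, -0.5, -1.8]
finger_gap: 28.8
```

```bash
python3 plan.py 534 122 110 1.451 30
```

```text
pos [529.3 127.1 167.3] yaw 1.44 da 0.011 tilt [0.003 0.004] q7 1.11 gap 28.8 F [-0.2 -0.5 -1.8] t 6.07
[[-0.26, -0.24, 2.87], [0.002, 0.001, -0.006]], [[-0.26, -0.23, 2.87], [0.002, 0.001, -0.006]],
```

Call:
jog_arm(plan=[[[-0.26, -0.24, 2.4], [0.002, 0.001, -0.006]], [[-0.26, -0.24, 2.2], [0.002, 0.001, -0.006]], [[0, 0, 1], [0, 0, 0]], [[0, 0, 0], [0, 0, 0]], [[0, 0, 0], [0, 0, 0]]])

```text
time_s: 6.48
ee_pos: [533.1, 127.0, 110.7]
tcp_rot: [0.001, 0.058, 0.998, 0.002]
wrist_force: [1.0, -0.5, -1.6]
finger_gap: 28.8
```

```bash
python3 look.py b1 s o;python3 plan.py 534 122 85 1.451 30
```

```text
[533.5 127.  111.3] 28.7
tcp px [[370.6 198.5]] [[283.1 184.4]]
pos [533.5 127.  111.3] yaw 1.456 da -0.005 tilt [0.003 0.004] q7 1.12 gap 28.7 F [ 0.1 -0.4 -2.2] t 6.58
[[-0.1, -0.5, 2.63], [0.004, 0.002, 0.005]],
```

View pics/b1.png

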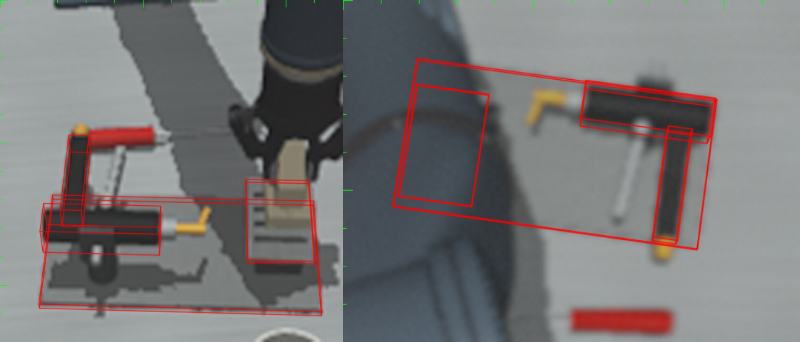

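Call:
jog_arm(plan=[[[-0.1, -0.4, 1.2], [0.004, 0.002, 0.005]], [[0, -0.1, 0.9], [0, 0, 0]], [[0, 0, 0.3], [0, 0, 0]], [[0, 0, 0], [0, 0, 0]], [[0, 0, 0], [0, 0, 0]]])

```text
time_s: 7.0
ee_pos: [534.9, 122.9, 87.0]
tcp_rot: [0.002, 0.06, 0.998, 0.001]
wrist_force: [-0.5, -0.2, -1.5]
finger_gap: 28.7
```

```bash
cat > chk.py <<'E'
from fit import *
import sys
from scipy.spatial.transform import Rotation as R
# overlay casting as held by TCP (yaw from arg frame), plus nominal targets
off=float(sys.argv[3]);swap=float(sys.argv[4])
d=json.load(open("poses.json"));s=arm.state();q=s["tcp_rot"];ty=R.from_quat([q[1],q[2],q[3],q[0]]).as_matrix()[:,1]
a=np.arctan2(ty[1],ty[0])+swap;p=s["ee_pos"];qq=[p[0],p[1],a]
o=ov(qq,CAST(p[2]-off),(255,0,0))+ov(d["station"],STAT[1:2],(0,0,255))+ov(d["rack"],RACK,(0,0,255))
S=imaging.capture("scene")
g={"s":(320,160,70,80),"r":(180,165,80,80)}[sys.argv[2]]
crop(S,*g,7,"%s.png"%sys.argv[1],o)
for n in("station","rack"):
    e=d[n];c,sn=np.cos(e[2]),np.sin(e[2]);dx=p[0]-e[0];dy=p[1]-e[1];print(n,round(c*dx+sn*dy,1),round(-sn*dx+c*dy,1),round(a-e[2],3))
E
python3 chk.py b2 s 29.9 -1.5708;python3 plan.py 534 122 81 1.451 30
```

```text
station 1.0 105.8 0.001
rack 123.2 453.7 -0.254
pos [534.9 123.   87. ] yaw 1.451 da -0.0 tilt [0.004 0.001] q7 1.12 gap 29.3 F [-0.7 -0.3 -1.7] t 7.05
[[0.08, -0.11, 0.6], [0.001, 0.004, 0.0]],
```

View pics/b2.png

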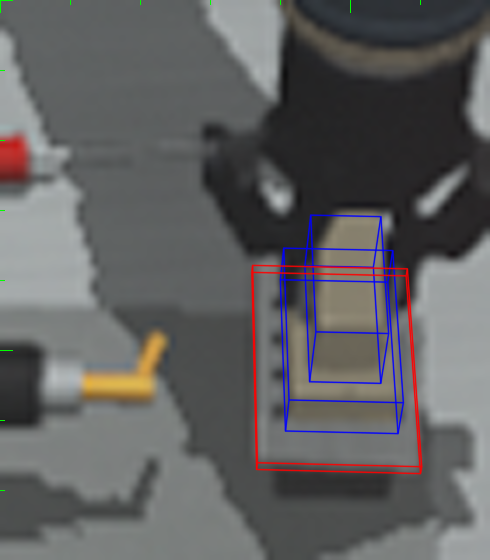

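Call:
jog_arm(plan=[[[0, 0, 0.4], [0.001, 0.004, 0]], [[0, 0, 0.2], [0, 0, 0]], [[0, 0, 0], [0, 0, 0]]])

```text
time_s: 7.3
ee_pos: [535.3, 123.0, 81.1]
tcp_rot: [0.0, 0.06, 0.998, 0.0]
wrist_force: [-1.1, -0.6, -2.0]
finger_gap: 28.9
```

Call:
jog_arm(plan=[[[0, 0, 0.15], [0, 0, 0]], [[0, 0, 0], [0, 0, 0]]])

```text
time_s: 7.47
ee_pos: [535.7, 123.1, 80.1]
tcp_rot: [0.001, 0.06, 0.998, 0.001]
wrist_force: [-0.4, 0.7, -1.7]
finger_gap: 28.9
```

Call:
jog_arm(plan=[[[0, 0, 0.12], [0, 0, 0]], [[0, 0, 0], [0, 0, 0]]])

```text
time_s: 7.63
ee_pos: [535.9, 123.2, 80.3]
tcp_rot: [0.001, 0.06, 0.998, 0.001]
wrist_force: [0.1, -0.5, -2.0]
finger_gap: 29.2
```

Call:
jog_arm(plan=[[[0, 0, 0.15], [0, 0, 0]], [[0, 0, 0.1], [0, 0, 0]], [[0, 0, 0], [0, 0, 0]]])

```text
time_s: 7.88
ee_pos: [536.2, 123.3, 80.3]
tcp_rot: [0.002, 0.06, 0.998, 0.001]
wrist_force: [0.6, -1.0, -1.8]
finger_gap: 28.6
```

Call:
jog_arm(plan=[[[0.1, 0, 0.3], [0, 0.003, 0]], [[0, 0, 0], [0, 0, 0]]])

```text
time_s: 8.05
ee_pos: [536.8, 123.5, 80.8]
tcp_rot: [0.003, 0.06, 0.998, 0.002]
wrist_force: [0.1, 0.5, -2.5]
finger_gap: 28.9
```

Call:
jog_arm(plan=[[[0.1, 0, 0.3], [0, 0.003, 0]], [[0.05, 0, 0.3], [0, 0.002, 0]]])

```text
time_s: 8.22
ee_pos: [537.1, 123.7, 79.7]
tcp_rot: [0.003, 0.06, 0.998, 0.003]
wrist_force: [-17.7, -3.7, 64.2]
finger_gap: 29.2
```

```bash
python3 chk.py b3 s 29.9 -1.5708;python3 plan.py 534 122 79 1.451 30
```

```text
station 3.1 106.8 -0.001
rack 125.5 454.2 -0.256
pos [537.1 123.7  79.8] yaw 1.45 da 0.001 tilt [0.006 0.005] q7 1.12 gap 29.1 F [-10.7  -2.2  43.9] t 8.27
[[0.29, -0.21, 0.08], [0.006, 0.006, -0.001]],
```

View pics/b3.png

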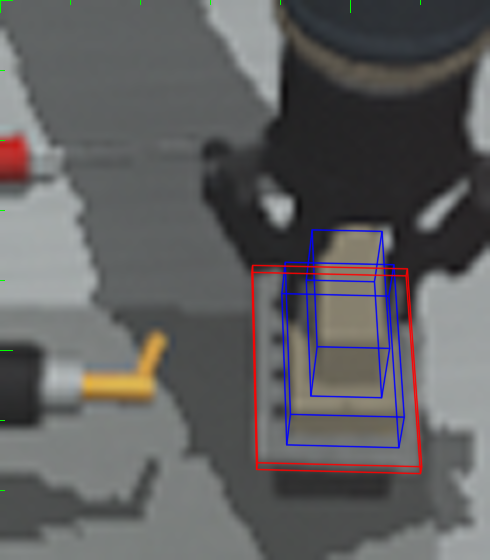

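Call:
jog_arm(plan=[[[0, 0, 0], [0, 0, 0]]])

```text
time_s: 8.35
ee_pos: [537.3, 123.7, 81.0]
tcp_rot: [0.004, 0.06, 0.998, 0.003]
wrist_force: [-0.6, -0.0, -1.4]
finger_gap: 29.2
```

Call:
jog_arm(plan=[[[0, 0, 0], [0, 0, 0]], [[0, 0, 0], [0, 0, 0]], [[0, 0, 0], [0, 0, 0]], [[0, 0, 0], [0, 0, 0]], [[0, 0, 0], [0, 0, 0]]], jaw=0)

```text
time_s: 8.77
ee_pos: [537.6, 123.8, 80.1]
tcp_rot: [0.004, 0.06, 0.998, 0.003]
wrist_force: [0.1, 0.6, 0.5]
finger_gap: 85.0
```

```bash
python3 chk.py b4 s 29.9 -1.5708;python3 plan.py 534 122 180 1.451 30
```

```text
station 3.6 107.0 -0.001
rack 126.0 454.2 -0.256
pos [537.6 123.8  80. ] yaw 1.45 da 0.001 tilt [0.008 0.006] q7 1.12 gap 85.4 F [-0.3 -0.1  0.8] t 8.82
[[0.07, -0.04, -2.5], [0.002, 0.002, -0.0]], [[0.07, -0.04, -2.5], [0.002, 0.002, -0.0]], [[0.07, -0.05, -2.5], [0.002, 0.002, -0.0]], [[0.08, -0.05, -2.5], [0.002, 0.002, -0.0]],
```

View pics/b4.png

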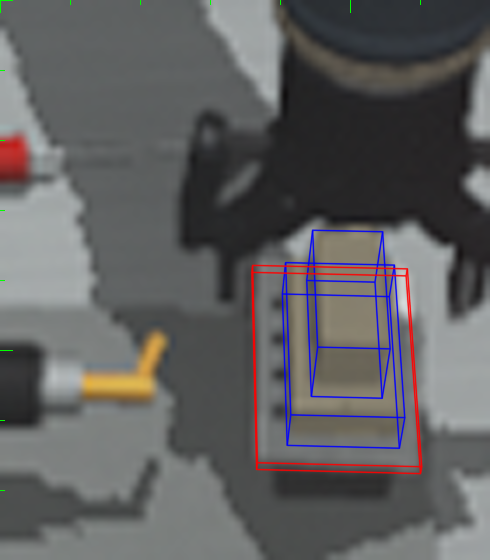

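Call:
jog_arm(plan=[[[0.07, 0, -1.5], [0.002, 0.002, 0]], [[0.07, 0, -2.5], [0.002, 0.002, 0]], [[0.07, 0, -3], [0.002, 0.002, 0]], [[0, 0, -3], [0, 0, 0]], [[0, 0, -1], [0, 0, 0]]])

```text
time_s: 9.23
ee_pos: [532.3, 123.2, 189.0]
tcp_rot: [-0.005, 0.06, 0.998, -0.002]
wrist_force: [1.0, 0.5, 0.1]
finger_gap: 85.1
```

```bash
python3 plan.py 487 -81 185 1.451 35; python3 look.py c1 s o
```

```text
pos [532.3 123.2 189. ] yaw 1.45 da 0.001 tilt [-0.01  -0.003] q7 1.12 gap 85.1 F [1.  0.5 0.1] t 9.23
[[0.34, -3.47, 0.08], [-0.001, -0.002, -0.0]], [[0.34, -3.47, 0.08], [-0.001, -0.002, -0.0]], [[0.34, -3.47, 0.08], [-0.001, -0.002, -0.0]], [[0.34, -3.47, 0.08], [-0.001, -0.002, -0.0]], [[0.34, -3.47, 0.07], [-0.001, -0.002, -0.0]], [[0.34, -3.47, 0.07], [-0.001, -0.002, -0.0]], 
[532.2 123.2 187.6] 85.6
tcp px [[371.6 180.8]] [[282.  180.3]]
```

View pics/c1.png

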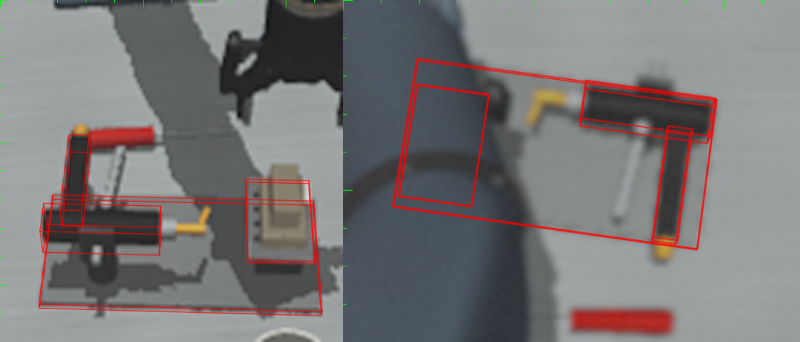

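Call:
jog_arm(plan=[[[0.34, -3.47, 0], [-0.001, -0.002, 0]], [[0.34, -3.47, 0], [-0.001, -0.002, 0]], [[0.34, -3.47, 0], [-0.001, -0.002, 0]], [[0.34, -3.47, 0], [-0.001, -0.002, 0]], [[0.3, -3.2, 0], [-0.001, -0.002, 0]]])

```text
time_s: 9.75
ee_pos: [494.4, -40.2, 182.5]
tcp_rot: [-0.001, 0.052, 0.999, 0.003]
wrist_force: [-0.0, -0.2, -0.7]
finger_gap: 85.2
```

```bash
python3 plan.py 487 -81 185 1.451 35
```

```text
pos [494.4 -40.2 182.5] yaw 1.466 da -0.015 tilt [-0.003  0.005] q7 1.46 gap 85.2 F [-0.  -0.2 -0.7] t 9.75
[[0.16, -2.06, -0.13], [0.002, -0.002, 0.008]], [[0.14, -2.07, -0.13], [0.002, -0.002, 0.008]],
```

Call:
jog_arm(plan=[[[0.16, -1.7, 0], [0.002, -0.002, 0.008]], [[0.14, -1.2, 0], [0.002, -0.002, 0.008]], [[0, -0.3, 0], [0, 0, 0]], [[0, 0, 0], [0, 0, 0]]])

```text
time_s: 10.08
ee_pos: [483.0, -80.8, 178.4]
tcp_rot: [-0.003, 0.066, 0.998, -0.001]
wrist_force: [-0.6, 0.7, 0.4]
finger_gap: 85.6
```

```bash
python3 plan.py 487 -81 130 1.451 35; python3 look.py c2 s o
```

```text
pos [483.  -80.8 178.4] yaw 1.439 da 0.012 tilt [-0.006 -0.002] q7 1.51 gap 85.6 F [-0.6  0.7  0.4] t 10.08
[[-0.22, 0.02, 2.42], [-0.001, -0.003, -0.006]], [[-0.21, 0.02, 2.42], [-0.001, -0.003, -0.006]], 
[483.4 -79.5 178.6] 85.4
tcp px [[298.7 175.2]] [[343.4 196.7]]
```

View pics/c2.png

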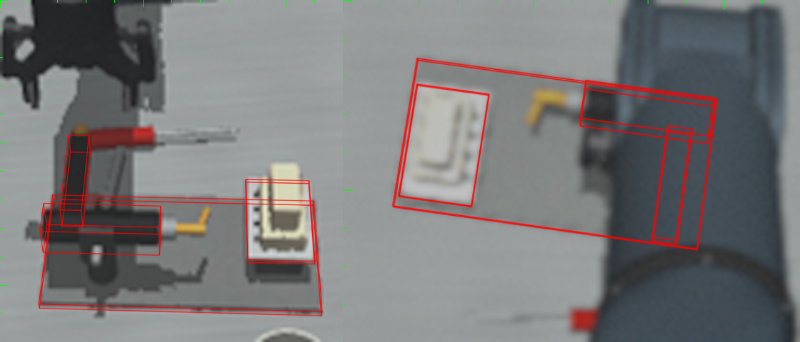

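Call:
jog_arm(plan=[[[-0.22, 0.3, 2.2], [-0.001, -0.003, -0.006]], [[-0.2, 0.1, 1.8], [-0.001, -0.003, -0.006]], [[0, 0, 0.5], [0, 0, 0]], [[0, 0, 0], [0, 0, 0]]])

```text
time_s: 10.52
ee_pos: [491.0, -69.6, 132.7]
tcp_rot: [0.002, 0.054, 0.999, 0.001]
wrist_force: [-0.5, 0.1, -1.2]
finger_gap: 85.3
```

```bash
python3 plan.py 488 -76 71 1.451 35
cat > sq.py <<'E'
from fit import *
import sys
d=json.load(open("poses.json"));S=imaging.capture("scene");st=d["station"]
o=ov(st,STAT[2:],(0,0,255))
crop(S,270,140,100,80,7,sys.argv[1]+".png",o if len(sys.argv)>2 else [])
p=arm.state()["ee_pos"];c,sn=np.cos(st[2]),np.sin(st[2]);dx=p[0]-st[0];dy=p[1]-st[1];print("tcp in station",round(c*dx+sn*dy,1),round(-sn*dx+c*dy,1),p[2].round(1),"gap",round(arm.state()["finger_gap"],1))
E
python3 sq.py c3 o
```

```text
pos [491.  -69.6 132.7] yaw 1.463 da -0.012 tilt [0.004 0.002] q7 1.51 gap 85.3 F [-0.5  0.1 -1.2] t 10.52
[[0.13, -0.35, 3.08], [0.001, 0.002, 0.006]], [[0.12, -0.34, 3.08], [0.001, 0.002, 0.006]], 
tcp in station -19.3 -90.5 133.1 gap 85.2
```

View pics/c3.png

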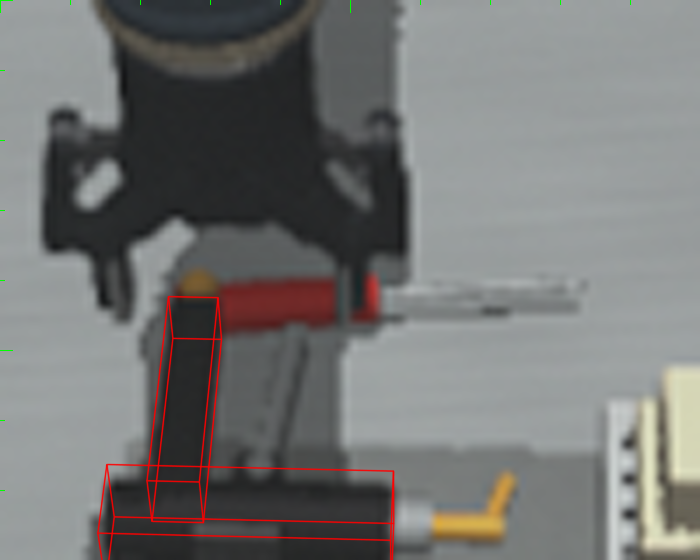

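Call:
jog_arm(plan=[[[0.1, -0.4, 2.0], [0.001, 0.002, 0.006]], [[0.1, -0.2, 2.0], [0.001, 0.002, 0.006]], [[0, 0, 1.2], [0, 0, 0]], [[0, 0, 0], [0, 0, 0]]])

```text
time_s: 10.9
ee_pos: [492.2, -72.7, 83.3]
tcp_rot: [0.003, 0.058, 0.998, 0.001]
wrist_force: [-0.4, -0.1, -0.9]
finger_gap: 85.7
```

```bash
python3 plan.py 487 -81 71 1.451 35;python3 sq.py c4
```

```text
pos [492.2 -72.7  83.3] yaw 1.454 da -0.003 tilt [0.006 0.001] q7 1.5 gap 85.7 F [-0.4 -0.1 -0.9] t 10.9
[[0.43, -0.88, 1.23], [0.002, 0.006, 0.003]], 
tcp in station -17.5 -93.6 84.3 gap 85.6
```

View pics/c4.png

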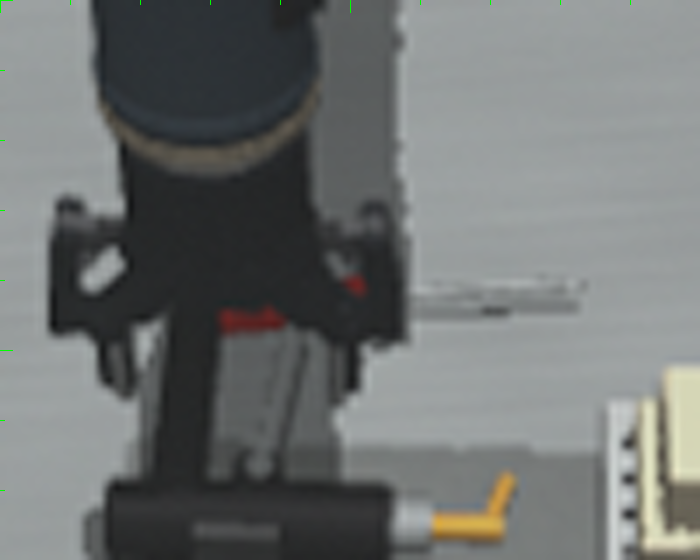

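Call:
jog_arm(plan=[[[0.35, -0.4, 1.3], [0.002, 0.006, 0.003]], [[0.1, -0.3, 0.5], [0, 0, 0]], [[0, 0, 0], [0, 0, 0]]])

```text
time_s: 11.2
ee_pos: [489.8, -78.6, 69.2]
tcp_rot: [0.003, 0.059, 0.998, 0.0]
wrist_force: [0.4, -0.1, -0.2]
finger_gap: 85.6
```

```bash
python3 plan.py 487 -81 71 1.451 35;python3 sq.py c5
```

```text
pos [489.8 -78.6  69.2] yaw 1.453 da -0.002 tilt [ 0.006 -0.   ] q7 1.51 gap 85.6 F [ 0.4 -0.1 -0.2] t 11.2
[[0.25, -0.27, -0.18], [0.001, 0.006, 0.002]], 
tcp in station -19.4 -99.4 69.6 gap 85.8
```

View pics/c5.png

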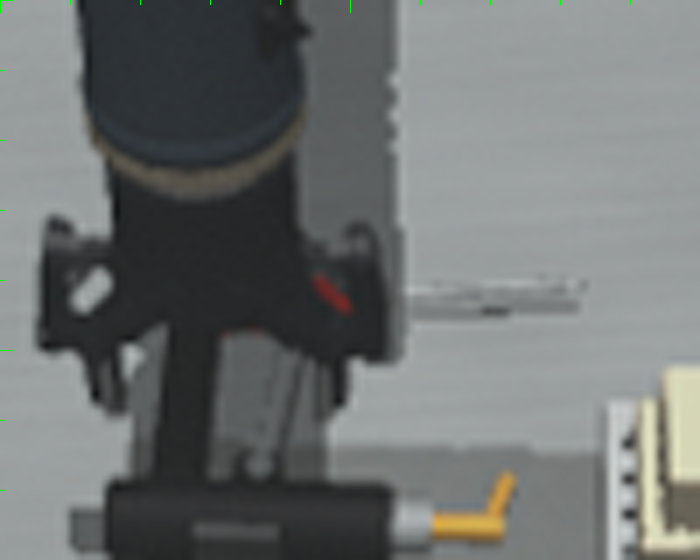

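Call:
jog_arm(plan=[[[0.2, -0.27, -0.1], [0.001, 0.006, 0.002]], [[0, 0, 0], [0, 0, 0]]])

```text
time_s: 11.42
ee_pos: [488.4, -80.9, 72.3]
tcp_rot: [0.001, 0.06, 0.998, -0.0]
wrist_force: [0.5, -0.5, 0.5]
finger_gap: 85.3
```

Call:
jog_arm(plan=[[[0, 0, 0], [0, 0, 0]], [[0, 0, 0], [0, 0, 0]], [[0, 0, 0], [0, 0, 0]]], jaw=90)

```text
time_s: 11.67
ee_pos: [489.7, -79.4, 74.1]
tcp_rot: [0.002, 0.06, 0.998, 0.001]
wrist_force: [-0.9, 7.0, 2.9]
finger_gap: 55.4
```

```bash
python3 plan.py 487 -81 71 1.451 35;python3 sq.py c6
```

```text
pos [489.7 -79.4  74.1] yaw 1.452 da -0.001 tilt [0.005 0.001] q7 1.51 gap 55.4 F [-0.9  7.   2.9] t 11.67
[[0.26, -0.19, 0.31], [0.002, 0.004, 0.001]], 
tcp in station -19.6 -100.3 74.1 gap 55.5
```

View pics/c6.png

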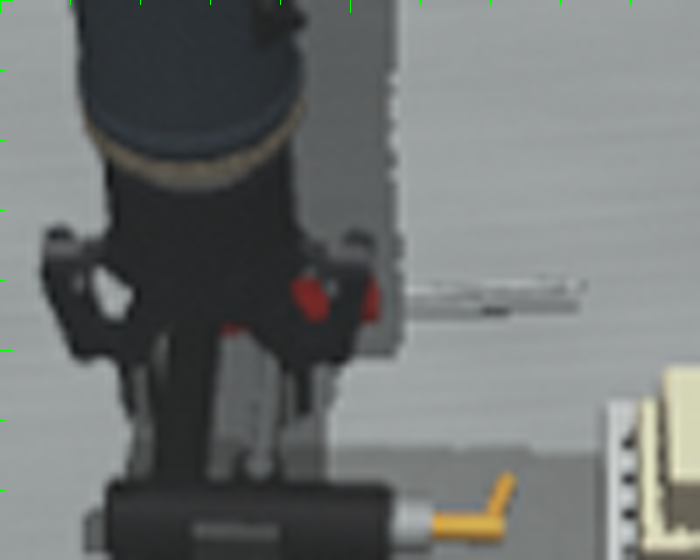

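Call:
jog_arm(plan=[[[0.1, -0.2, 0.2], [0, 0.003, 0]], [[0.1, -0.15, 0.1], [0, 0, 0]], [[0, -0.05, 0], [0, 0, 0]], [[0, 0, 0], [0, 0, 0]]], jaw=255)

```text
time_s: 12.05
ee_pos: [489.5, -81.0, 73.6]
tcp_rot: [0.003, 0.057, 0.998, 0.002]
wrist_force: [1.5, -2.8, -5.4]
finger_gap: 44.2
```

```bash
python3 plan.py 487 -81 71 1.451 35;python3 sq.py c7
```

```text
pos [489.5 -81.   73.6] yaw 1.456 da -0.005 tilt [0.007 0.003] q7 1.52 gap 44.2 F [ 1.5 -2.8 -5.4] t 12.05
[[0.25, -0.03, 0.26], [0.004, 0.006, 0.005]], 
tcp in station -19.6 -102.2 73.6 gap 44.0
```

View pics/c7.png

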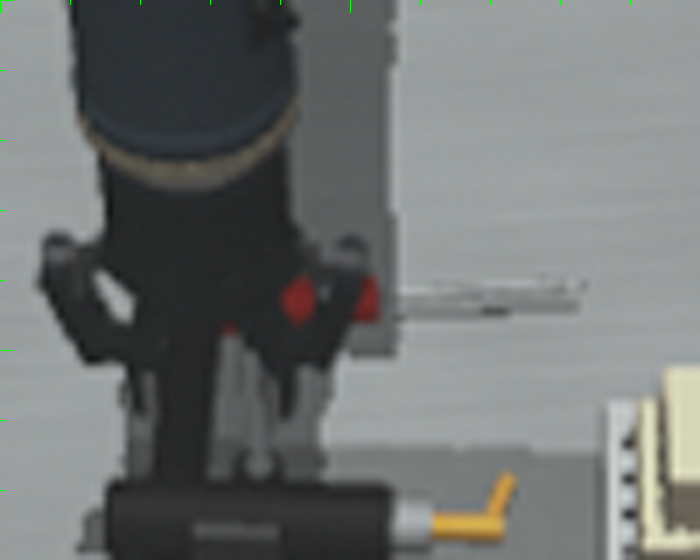

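Call:
jog_arm(plan=[[[0, 0, 0], [0, 0, 0]], [[0, 0, 0], [0, 0, 0]], [[0, 0, 0], [0, 0, 0]], [[0, 0, 0], [0, 0, 0]], [[0, 0, 0], [0, 0, 0]]])

```text
time_s: 12.52
ee_pos: [489.5, -81.1, 73.5]
tcp_rot: [0.003, 0.057, 0.998, 0.002]
wrist_force: [0.8, 0.2, -0.3]
finger_gap: 44.2
```

Call:
jog_arm(plan=[[[0, 0, 0], [0, 0, 0]], [[0, 0, 0], [0, 0, 0]], [[0, 0, 0], [0, 0, 0]], [[0, 0, 0], [0, 0, 0]], [[0, 0, 0], [0, 0, 0]]])

```text
time_s: 12.93
ee_pos: [489.5, -81.1, 73.5]
tcp_rot: [0.003, 0.057, 0.998, 0.002]
wrist_force: [1.0, -0.3, -1.2]
finger_gap: 44.2
```

Call:
jog_arm(plan=[[[0, 0, 0], [0, 0, 0]], [[0, 0, 0], [0, 0, 0]]])

```text
time_s: 13.1
ee_pos: [489.5, -81.1, 73.6]
tcp_rot: [0.003, 0.057, 0.998, 0.002]
wrist_force: [0.5, -0.4, -0.1]
finger_gap: 44.4
```

Call:
jog_arm(plan=[[[0, 0, 0], [0, 0, 0]], [[0, 0, 0], [0, 0, 0]], [[0, 0.1, 0], [0, 0, 0]], [[0, 0.2, 0], [0, 0, 0]], [[0, 0.1, 0], [0, 0, 0]]], jaw=0)

```text
time_s: 13.52
ee_pos: [490.4, -75.1, 73.3]
tcp_rot: [0.003, 0.057, 0.998, 0.002]
wrist_force: [0.1, 0.5, -1.1]
finger_gap: 85.1
```

```bash
python3 plan.py 488 -76 180 1.451 35;python3 sq.py c8
```

```text
pos [490.4 -75.1  73.3] yaw 1.457 da -0.006 tilt [0.006 0.005] q7 1.51 gap 85.1 F [ 0.1  0.5 -1.1] t 13.52
[[0.04, -0.02, -2.67], [0.001, 0.001, 0.001]], [[0.04, -0.02, -2.67], [0.001, 0.001, 0.001]], [[0.05, -0.02, -2.67], [0.001, 0.001, 0.001]], [[0.05, -0.03, -2.67], [0.001, 0.001, 0.001]], 
tcp in station -19.5 -96.1 73.3 gap 85.6
```

View pics/c8.png

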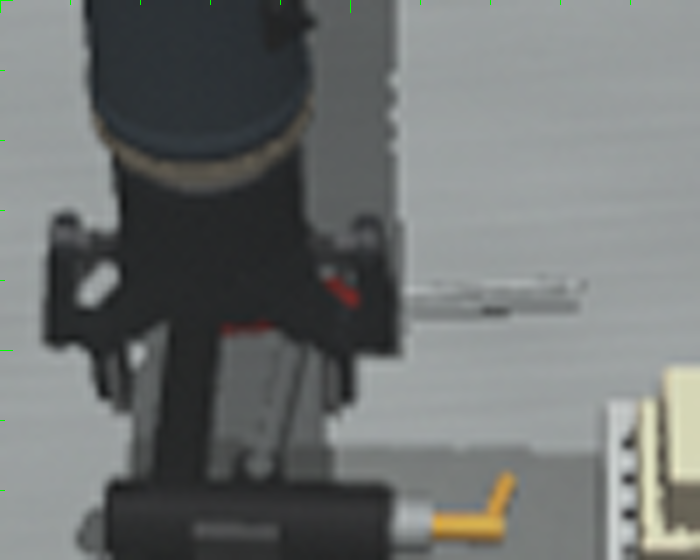

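Call:
jog_arm(plan=[[[0, 0, -1.5], [0.002, 0.002, 0]], [[0, 0, -3], [0.002, 0.002, 0]], [[0, 0, -3], [0.002, 0.002, 0]], [[0, 0, -3], [0, 0, 0]], [[0, 0, -1], [0, 0, 0]]])

```text
time_s: 13.98
ee_pos: [487.4, -76.0, 189.9]
tcp_rot: [-0.005, 0.058, 0.998, -0.001]
wrist_force: [1.2, -0.4, -0.2]
finger_gap: 85.6
```

```bash
python3 plan.py 537 124 185 -0.11 30
```

```text
pos [487.4 -76.  189.9] yaw 1.455 da -1.565 tilt [-0.009 -0.002] q7 1.51 gap 85.6 F [ 1.2 -0.4 -0.2] t 13.98
[[-0.19, 1.46, 0.03], [-0.001, -0.0, 0.112]], [[-0.02, 1.47, 0.03], [-0.001, -0.0, 0.112]], [[0.14, 1.47, 0.03], [-0.001, -0.0, 0.112]], [[0.3, 1.44, 0.03], [-0.001, -0.0, 0.112]], [[0.46, 1.4, 0.03], [-0.001, -0.0, 0.112]], [[0.62, 1.34, 0.03], [-0.001, -0.0, 0.112]], [[0.76, 1.26, 0.03], [-0.001, -0.0, 0.112]], [[0.9, 1.17, 0.04], [-0.001, -0.0, 0.112]], [[1.02, 1.06, 0.04], [-0.001, -0.0, 0.112]], [[1.13, 0.94, 0.04], [-0.001, -0.0, 0.112]], [[1.23, 0.81, 0.04], [-0.001, -0.0, 0.112]], [[1.31, 0.66, 0.04], [-0.001, -0.0, 0.112]], [[1.38, 0.51, 0.04], [-0.001, -0.0, 0.112]], [[1.43, 0.36, 0.04], [-0.001, -0.0, 0.112]],
```

Call:
jog_arm(plan=[[[-0.2, 1.5, 0], [0, 0, 0.112]], [[0, 1.5, 0], [0, 0, 0.112]], [[0.15, 1.5, 0], [0, 0, 0.112]], [[0.3, 1.4, 0], [0, 0, 0.112]], [[0.5, 1.4, 0], [0, 0, 0.112]]])

```text
time_s: 14.4
ee_pos: [506.9, -7.4, 195.3]
tcp_rot: [0.001, 0.345, 0.938, -0.002]
wrist_force: [0.5, 0.0, -0.6]
finger_gap: 85.2
```

Call:
jog_arm(plan=[[[0.6, 1.3, 0], [0, 0, 0.112]], [[0.8, 1.3, 0], [0, 0, 0.112]], [[0.9, 1.2, 0], [0, 0, 0.112]], [[1.0, 1.0, 0], [0, 0, 0.112]]])

```text
time_s: 14.73
ee_pos: [523.2, 50.8, 195.6]
tcp_rot: [0.002, 0.556, 0.831, -0.002]
wrist_force: [0.8, -0.4, 0.0]
finger_gap: 85.3
```

```bash
python3 plan.py 537 124 185 -0.12 30
```

```text
pos [523.2  50.8 195.6] yaw 0.392 da -0.512 tilt [ 0.    -0.005] q7 0.34 gap 85.3 F [ 0.8 -0.4  0. ] t 14.73
[[1.25, 0.81, 0.2], [-0.0, 0.001, 0.102]], [[1.32, 0.68, 0.21], [-0.0, 0.001, 0.102]], [[1.39, 0.54, 0.21], [-0.0, 0.001, 0.102]], [[1.44, 0.4, 0.21], [-0.0, 0.001, 0.102]], [[1.47, 0.25, 0.21], [-0.0, 0.001, 0.102]],
```

Call:
jog_arm(plan=[[[1.25, 0.8, 0.2], [0, 0, 0.102]], [[1.3, 0.7, 0.2], [0, 0, 0.102]], [[1.4, 0.5, 0.2], [0, 0, 0.09]], [[1.0, 0.3, 0.2], [0, 0, 0.06]], [[0.5, 0, 0], [0, 0, 0]]])

```text
time_s: 15.15
ee_pos: [534.1, 114.0, 187.1]
tcp_rot: [0.002, 0.702, 0.712, -0.002]
wrist_force: [0.1, -0.1, -0.4]
finger_gap: 85.2
```

```bash
python3 plan.py 537 124 140 -0.12 30; python3 look.py d1 s
```

```text
pos [534.1 114.  187.1] yaw 0.014 da -0.134 tilt [ 0.001 -0.006] q7 -0.08 gap 85.2 F [ 0.1 -0.1 -0.4] t 15.15
[[0.51, 0.15, 2.35], [0.001, 0.003, 0.067]], [[0.51, 0.12, 2.35], [0.001, 0.003, 0.067]], 
[533.8 113.4 187.4] 85.8
tcp px [[368.3 181.5]] [[285.  179.9]]
```

View pics/d1.png

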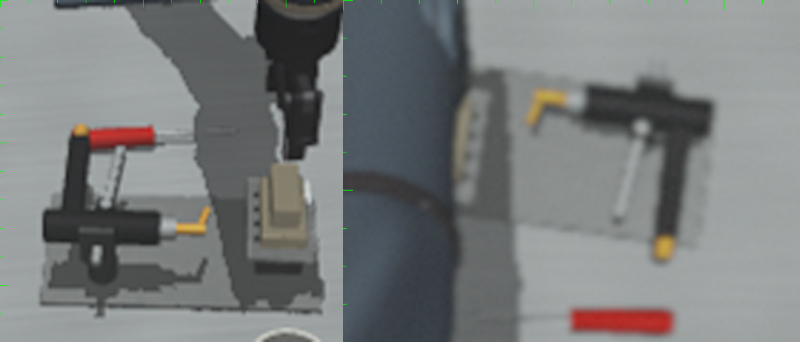

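Call:
jog_arm(plan=[[[0.5, 0.15, 2.2], [0, 0.003, 0.067]], [[0.4, 0.12, 1.6], [0, 0.003, 0.055]], [[0, 0, 0.5], [0, 0, 0]], [[0, 0, 0], [0, 0, 0]]])

```text
time_s: 15.58
ee_pos: [537.3, 118.4, 145.0]
tcp_rot: [0.002, 0.742, 0.671, 0.001]
wrist_force: [-0.6, 0.4, 0.3]
finger_gap: 85.6
```

```bash
python3 plan.py 537 124 115 -0.12 30; python3 chk.py d2 s 70 0
```

```text
pos [537.3 118.4 145. ] yaw -0.1 da -0.02 tilt [ 0.004 -0.   ] q7 -0.15 gap 85.6 F [-0.6  0.4  0.3] t 15.58
[[0.28, -0.05, 1.5], [0.002, -0.0, 0.01]], [[0.27, -0.05, 1.5], [0.002, -0.0, 0.01]], 
station 4.0 101.6 0.02
rack 125.0 448.9 -0.235
```

View pics/d2.png

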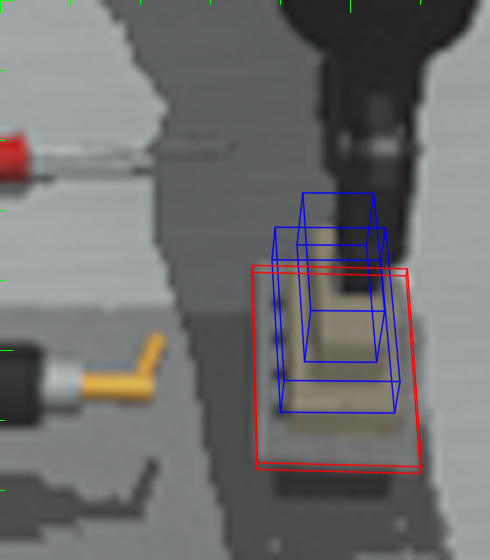

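Call:
jog_arm(plan=[[[0.28, 0, 1.4], [0.002, 0, 0.01]], [[0.22, 0, 1.2], [0, 0, 0.01]], [[0, 0, 0.5], [0, 0, 0]], [[0, 0, 0], [0, 0, 0]]])

```text
time_s: 15.97
ee_pos: [539.8, 120.9, 116.5]
tcp_rot: [0.002, 0.747, 0.664, 0.003]
wrist_force: [0.7, -0.6, -0.5]
finger_gap: 85.6
```

```bash
python3 plan.py 537 124 79 -0.12 30; python3 chk.py d3 s 55 0
```

```text
pos [539.8 120.9 116.5] yaw -0.117 da -0.003 tilt [0.007 0.001] q7 -0.15 gap 85.6 F [ 0.7 -0.6 -0.5] t 15.97
[[0.13, -0.17, 1.87], [0.003, -0.001, 0.001]], [[0.14, -0.16, 1.87], [0.003, -0.001, 0.001]], 
station 6.1 104.3 0.003
rack 127.8 451.0 -0.252
```

View pics/d3.png

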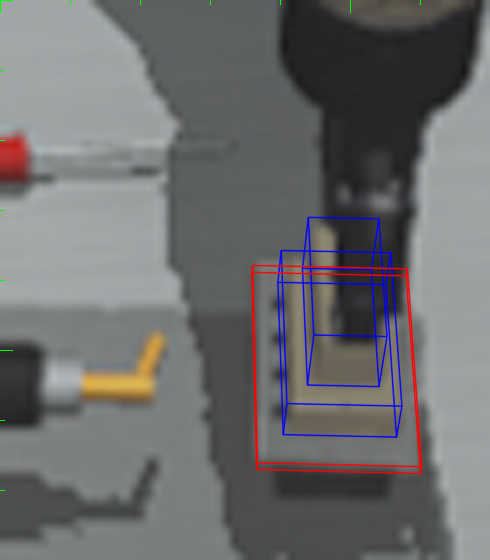

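Call:
jog_arm(plan=[[[0.15, -0.35, 1.0], [0.004, -0.001, 0.001]], [[0.1, -0.1, 1.2], [0.003, 0, 0]], [[0, 0, 0.6], [0, 0, 0]], [[0, 0, 0], [0, 0, 0]]])

```text
time_s: 16.35
ee_pos: [536.3, 124.1, 87.8]
tcp_rot: [0.0, 0.747, 0.664, 0.001]
wrist_force: [-0.2, 0.0, 0.2]
finger_gap: 85.1
```

```bash
python3 plan.py 537 124 79 -0.12 30
```

```text
pos [536.3 124.1  87.8] yaw -0.117 da -0.003 tilt [0.002 0.001] q7 -0.13 gap 85.1 F [-0.2  0.   0.2] t 16.35
[[0.0, 0.07, 0.88], [0.002, -0.002, 0.003]],
```

Call:
jog_arm(plan=[[[0, 0.05, 0.6], [0.002, -0.002, 0.003]], [[0, 0, 0.2], [0, 0, 0]], [[0, 0, 0], [0, 0, 0]]])

```text
time_s: 16.6
ee_pos: [536.6, 123.9, 78.4]
tcp_rot: [-0.0, 0.748, 0.663, -0.001]
wrist_force: [-0.6, 0.1, 1.0]
finger_gap: 85.5
```

```bash
python3 plan.py 537 124 79 -0.12 30; python3 chk.py d4 s 30 0
```

```text
pos [536.6 123.9  78.4] yaw -0.121 da 0.001 tilt [-0.002 -0.001] q7 -0.13 gap 85.5 F [-0.6  0.1  1. ] t 16.6
[[0.01, 0.04, -0.06], [-0.002, 0.001, -0.001]], 
station 2.6 107.0 -0.0
rack 125.0 454.5 -0.256
```

View pics/d4.png

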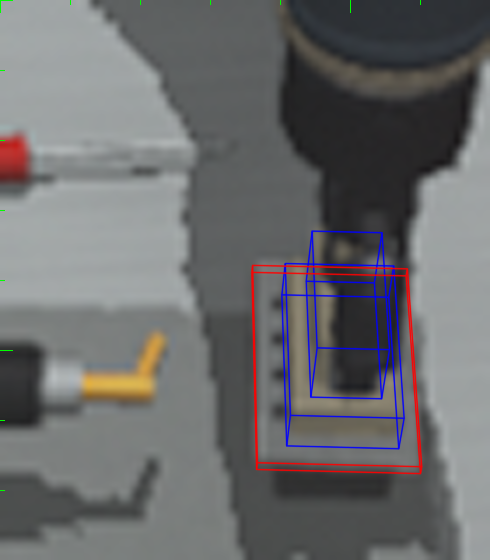

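Call:
jog_arm(plan=[[[0, 0, 0], [0, 0, 0]], [[0, 0, 0], [0, 0, 0]], [[0, 0, 0], [0, 0, 0]], [[0, 0, 0], [0, 0, 0]], [[0, 0, 0], [0, 0, 0]]], jaw=255)

```text
time_s: 17.07
ee_pos: [537.0, 123.9, 79.4]
tcp_rot: [0.0, 0.748, 0.663, -0.0]
wrist_force: [0.2, -0.0, -1.5]
finger_gap: 63.0
```

```bash
python3 plan.py 537 124 79 -0.12 30; python3 chk.py d5 s 29 0
```

```text
pos [537.  123.9  79.4] yaw -0.121 da 0.001 tilt [-0.    -0.001] q7 -0.13 gap 63.0 F [ 0.2 -0.  -1.5] t 17.07
[[0.0, -0.0, 0.04], [-0.0, 0.001, -0.001]], 
station 3.0 107.0 -0.0
rack 125.4 454.4 -0.256
```

View pics/d5.png

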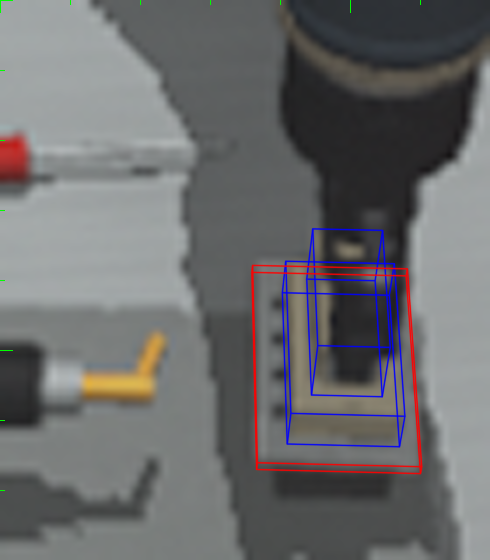

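Call:
jog_arm(plan=[[[0, 0, -0.8], [0, 0, 0]], [[0, 0, -2], [0, 0, 0]], [[0, 0, -3], [0, 0, 0]], [[0, 0, -3], [0, 0, 0]], [[0, 0, -2], [0, 0, 0]]])

```text
time_s: 17.53
ee_pos: [533.6, 123.0, 188.3]
tcp_rot: [-0.002, 0.749, 0.663, -0.006]
wrist_force: [0.5, 0.2, -1.6]
finger_gap: 63.0
```

```bash
python3 plan.py 480 -376 205 0.135 33; python3 look.py d6 s
```

```text
pos [533.6 123.  188.3] yaw -0.121 da 0.256 tilt [-0.011 -0.005] q7 -0.2 gap 63.0 F [ 0.5  0.2 -1.6] t 17.53
[[-3.14, 0.04, -0.09], [-0.001, 0.0, -0.016]], [[-3.14, -0.01, -0.09], [-0.001, 0.0, -0.016]], [[-3.14, -0.06, -0.09], [-0.001, 0.0, -0.016]], [[-3.14, -0.11, -0.09], [-0.001, 0.0, -0.016]], [[-3.13, -0.16, -0.09], [-0.001, 0.0, -0.016]], [[-3.13, -0.21, -0.09], [-0.001, 0.0, -0.016]], [[-3.13, -0.26, -0.09], [-0.001, 0.0, -0.016]], [[-3.12, -0.31, -0.09], [-0.001, 0.0, -0.016]], [[-3.12, -0.36, -0.09], [-0.001, 0.0, -0.016]], [[-3.11, -0.41, -0.1], [-0.001, 0.0, -0.016]], [[-3.1, -0.46, -0.1], [-0.001, 0.0, -0.016]], [[-3.1, -0.51, -0.1], [-0.001, 0.0, -0.016]], [[-3.09, -0.56, -0.1], [-0.001, 0.0, -0.016]], [[-3.08, -0.6, -0.1], [-0.001, 0.0, -0.016]], [[-3.07, -0.65, -0.1], [-0.001, 0.0, -0.016]], [[-3.06, -0.7, -0.1], [-0.001, 0.0, -0.016]], 
[535.2 123.3 189.4] 62.9
tcp px [[371.9 181.1]] [[282.  179.3]]
```

View pics/d6.png

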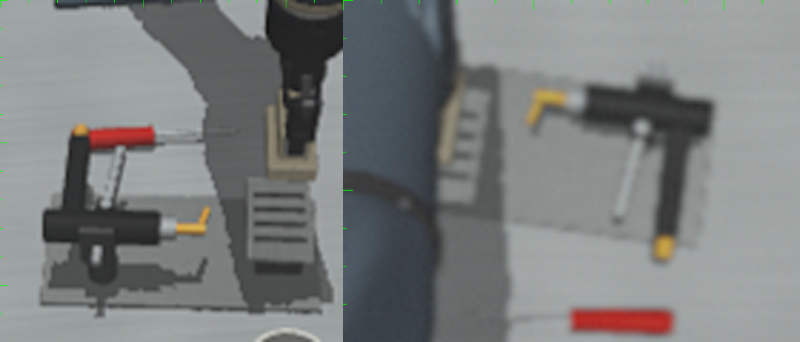

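Call:
jog_arm(plan=[[[-2.5, 0, -0.3], [0, 0, -0.016]], [[-3.0, 0, -0.3], [0, 0, -0.016]], [[-3.0, 0, -0.2], [0, 0, -0.016]], [[-3.0, -0.1, -0.2], [0, 0, -0.016]], [[-3.0, -0.15, -0.1], [0, 0, -0.016]]])

```text
time_s: 18.05
ee_pos: [519.7, -16.1, 200.0]
tcp_rot: [-0.003, 0.715, 0.699, -0.002]
wrist_force: [0.1, 0.2, -1.9]
finger_gap: 62.9
```

Call:
jog_arm(plan=[[[-3.0, -0.2, 0], [0, 0, -0.016]], [[-3.0, -0.25, 0], [0, 0, -0.016]], [[-3.0, -0.3, 0], [0, 0, -0.016]], [[-3.0, -0.35, 0], [0, 0, -0.016]], [[-3.0, -0.4, 0], [0, 0, -0.016]]])

```text
time_s: 18.47
ee_pos: [502.7, -172.5, 198.2]
tcp_rot: [-0.005, 0.684, 0.729, -0.003]
wrist_force: [0.9, 0.4, -2.1]
finger_gap: 62.9
```

```bash
python3 plan.py 478 -376 200 0.135 33
```

```text
pos [ 502.7 -172.5  198.2] yaw 0.063 da 0.072 tilt [-0.011  0.002] q7 0.51 gap 62.9 F [ 0.9  0.4 -2.1] t 18.47
[[-2.88, -0.54, -0.03], [-0.001, -0.0, -0.01]], [[-2.87, -0.57, -0.03], [-0.001, -0.0, -0.01]], [[-2.87, -0.59, -0.03], [-0.001, -0.0, -0.01]], [[-2.86, -0.62, -0.03], [-0.001, -0.0, -0.01]], [[-2.85, -0.65, -0.03], [-0.001, -0.0, -0.01]], [[-2.85, -0.68, -0.03], [-0.001, -0.0, -0.01]], [[-2.84, -0.71, -0.03], [-0.001, -0.0, -0.01]],
```

Call:
jog_arm(plan=[[[-2.9, -0.54, 0], [-0.001, 0, -0.01]], [[-2.9, -0.57, 0], [-0.001, 0, -0.01]], [[-2.9, -0.6, 0], [-0.001, 0, -0.01]], [[-2.8, -0.62, 0], [-0.001, 0, -0.01]], [[-2.5, -0.6, 0], [-0.001, 0, -0.01]]])

```text
time_s: 18.88
ee_pos: [481.0, -321.6, 195.4]
tcp_rot: [-0.005, 0.665, 0.747, -0.002]
wrist_force: [-0.3, -0.3, -0.9]
finger_gap: 63.1
```

```bash
python3 plan.py 478 -376 200 0.135 33
```

```text
pos [ 481.  -321.6  195.4] yaw 0.116 da 0.019 tilt [-0.01   0.005] q7 0.83 gap 63.1 F [-0.3 -0.3 -0.9] t 18.88
[[-2.69, -0.47, -0.24], [-0.005, -0.003, -0.01]], [[-2.68, -0.49, -0.24], [-0.005, -0.003, -0.01]],
```

Call:
jog_arm(plan=[[[-2.3, -0.4, 0], [-0.004, -0.003, -0.01]], [[-1.5, -0.3, 0], [-0.004, 0, -0.01]], [[-0.6, 0, 0], [0, 0, 0]], [[0, 0, 0], [0, 0, 0]]])

```text
time_s: 19.22
ee_pos: [474.3, -374.5, 192.8]
tcp_rot: [-0.003, 0.661, 0.751, -0.001]
wrist_force: [0.3, 1.3, -1.6]
finger_gap: 62.8
```

```bash
python3 plan.py 478 -376 120 0.135 33; python3 look.py e1 r o; python3 chk.py e1b r 29.4 0
```

```text
pos [ 474.3 -374.5  192.8] yaw 0.128 da 0.007 tilt [-0.006  0.001] q7 0.92 gap 62.8 F [ 0.3  1.3 -1.6] t 19.22
[[-0.07, 0.13, 2.43], [-0.002, -0.001, -0.002]], [[-0.07, 0.12, 2.43], [-0.002, -0.001, -0.002]], [[-0.07, 0.12, 2.43], [-0.002, -0.001, -0.002]], 
[ 474.8 -372.5  192.9] 62.7
tcp px [[194.7 176.4]] [[434.5 200.5]]
station 0.7 -393.3 0.25
rack -3.1 -29.2 -0.006
```

View pics/e1.png

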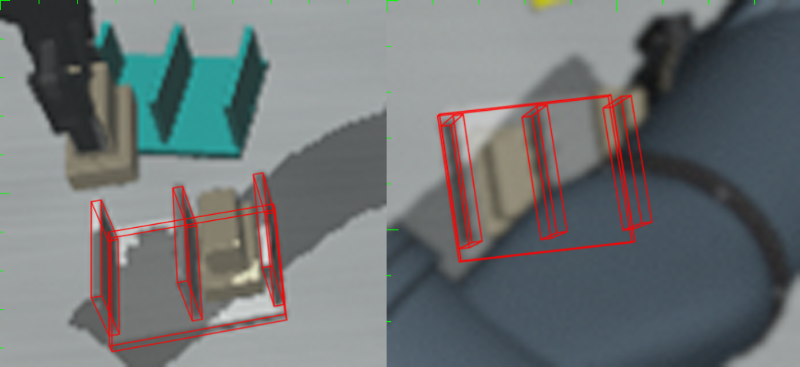

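View pics/e1b.png

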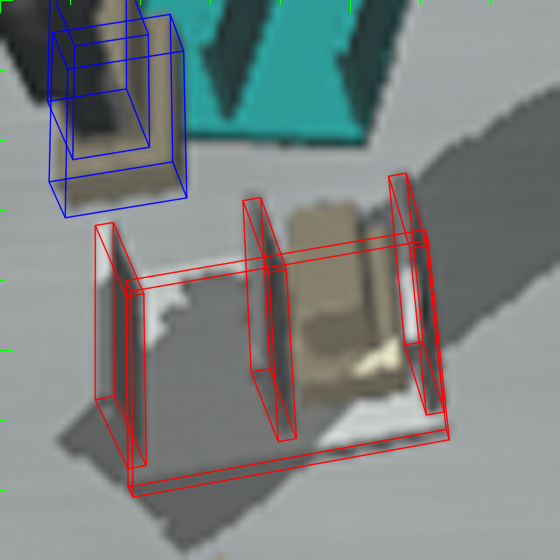

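Call:
jog_arm(plan=[[[0.2, 0.25, 2.0], [-0.003, -0.001, -0.004]], [[0.1, 0.15, 2.4], [-0.002, 0, -0.003]], [[0, 0.1, 1.6], [0, 0, 0]], [[0, 0, 0.5], [0, 0, 0]], [[0, 0, 0], [0, 0, 0]]])

```text
time_s: 19.78
ee_pos: [484.2, -359.9, 127.4]
tcp_rot: [-0.0, 0.653, 0.757, 0.003]
wrist_force: [-0.1, 0.7, -1.1]
finger_gap: 63.0
```

```bash
python3 plan.py 480 -376 105 0.135 33; python3 chk.py e2 r 29.4 0
```

```text
pos [ 484.2 -359.9  127.4] yaw 0.147 da -0.012 tilt [0.003 0.005] q7 0.95 gap 63.0 F [-0.1  0.7 -1.1] t 19.78
[[-1.54, -0.66, 2.23], [0.004, -0.004, 0.012]], 
station 8.5 -379.7 0.267
rack 7.9 -17.9 0.012
```

View pics/e2.png

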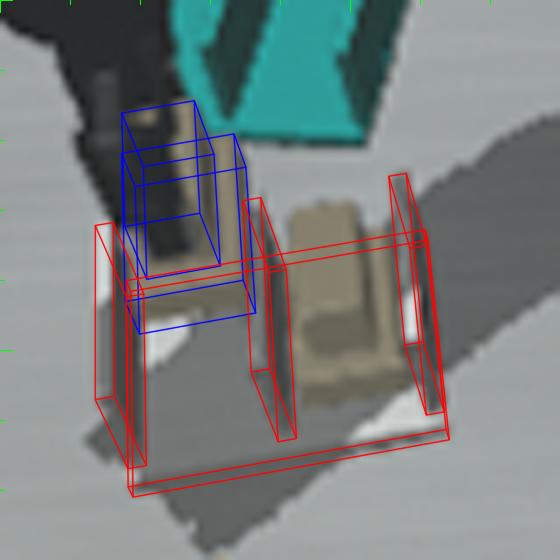

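Call:
jog_arm(plan=[[[-1.0, -0.3, 0], [0.004, -0.003, 0.01]], [[-0.4, -0.1, 0], [0, 0, 0]], [[0, 0, 0], [0, 0, 0]]])

```text
time_s: 20.08
ee_pos: [483.9, -375.2, 130.5]
tcp_rot: [0.001, 0.656, 0.754, 0.0]
wrist_force: [-0.2, 0.6, -2.1]
finger_gap: 62.8
```

```bash
python3 plan.py 481 -376 95 0.135 33; python3 chk.py e3 r 29.4 0
```

```text
pos [ 483.9 -375.2  130.5] yaw 0.139 da -0.004 tilt [ 0.002 -0.001] q7 0.95 gap 62.8 F [-0.2  0.6 -2.1] t 20.08
[[-0.02, -0.16, 1.78], [0.001, 0.001, 0.002]], [[-0.02, -0.15, 1.78], [0.001, 0.001, 0.002]], 
station 10.1 -394.9 0.259
rack 5.6 -33.0 0.004
```

Now lower to about 100 and look.

Call:
jog_arm(plan=[[[0, -0.1, 1.4], [0.001, 0, 0.002]], [[0, -0.1, 1.2], [0, 0, 0]], [[0, 0, 0.4], [0, 0, 0]], [[0, 0, 0], [0, 0, 0]]])

```text
time_s: 20.47
ee_pos: [483.1, -377.8, 102.8]
tcp_rot: [0.004, 0.658, 0.753, 0.0]
wrist_force: [-0.1, 0.0, -2.4]
finger_gap: 62.8
```

```bash
python3 plan.py 481 -376.5 80 0.135 33; python3 chk.py e4 r 29.4 0
```

```text
pos [ 483.1 -377.8  102.8] yaw 0.134 da 0.001 tilt [ 0.007 -0.004] q7 0.97 gap 62.8 F [-0.1  0.  -2.4] t 20.47
[[0.17, -0.21, 2.28], [0.006, 0.005, -0.001]], 
station 9.6 -397.5 0.254
rack 4.5 -35.5 -0.001
```

View pics/e4.png

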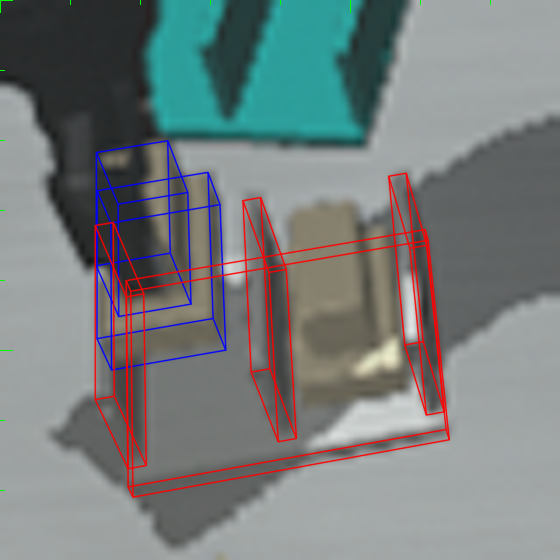

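Call:
jog_arm(plan=[[[0.25, -0.15, 0.1], [0.006, 0.005, -0.001]], [[0.05, 0, 0.1], [0, 0, 0]], [[0, 0, 0], [0, 0, 0]]])

```text
time_s: 20.77
ee_pos: [481.7, -375.5, 102.8]
tcp_rot: [0.001, 0.658, 0.753, -0.0]
wrist_force: [0.9, -0.3, -1.7]
finger_gap: 63.1
```

```bash
python3 plan.py 481 -375.8 80 0.135 33; python3 chk.py e5 r 29.4 0
```

```text
pos [ 481.7 -375.5  102.8] yaw 0.135 da -0.0 tilt [ 0.001 -0.001] q7 0.96 gap 63.1 F [ 0.9 -0.3 -1.7] t 20.77
[[-0.02, -0.08, 2.28], [0.001, 0.001, 0.0]], 
station 7.9 -395.4 0.255
rack 3.4 -33.0 0.0
```

View pics/e5.png

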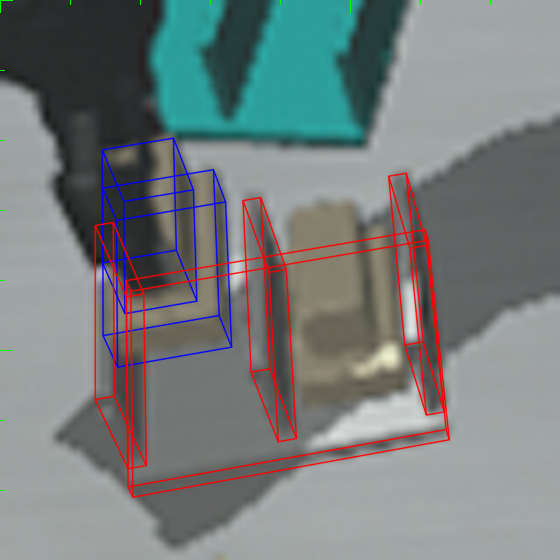

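Call:
jog_arm(plan=[[[0, -0.05, 0.9], [0.002, 0.002, 0]], [[0.05, -0.05, 0.7], [0.002, 0.002, 0]], [[0, 0, 0.2], [0, 0, 0]]])

```text
time_s: 21.07
ee_pos: [481.5, -375.5, 84.6]
tcp_rot: [-0.001, 0.658, 0.753, -0.0]
wrist_force: [0.4, 0.6, -2.1]
finger_gap: 62.9
```

```bash
python3 plan.py 480 -375.8 60 0.135 33; python3 chk.py e6 r 29.4 0
```

```text
pos [ 481.5 -375.5   84.6] yaw 0.136 da -0.001 tilt [-0.001  0.001] q7 0.97 gap 62.9 F [ 0.4  0.6 -2.1] t 21.07
[[-0.02, -0.15, 2.46], [-0.001, -0.001, 0.001]], 
station 7.7 -395.4 0.256
rack 3.1 -33.0 0.001
```

View pics/e6.png

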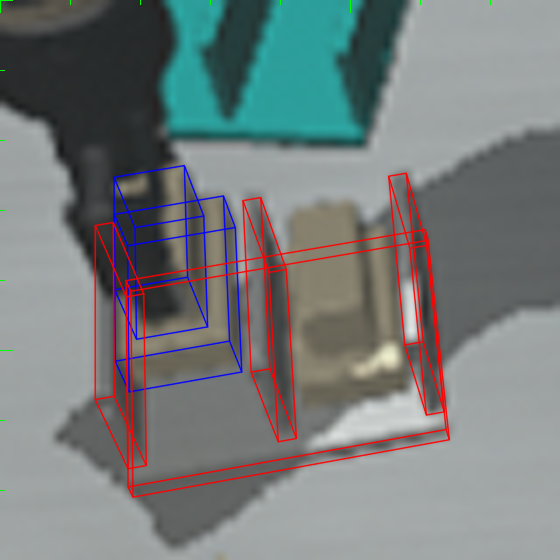

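Underside is just below the cheek tops' level and centred; continuing down in steps.

Call:
jog_arm(plan=[[[0, -0.05, 0.9], [0.001, 0, 0]], [[0, -0.05, 0.7], [0.002, 0.001, 0]], [[0, 0, 0.2], [0, 0, 0]]])

```text
time_s: 21.37
ee_pos: [480.2, -375.6, 64.6]
tcp_rot: [-0.003, 0.658, 0.753, -0.001]
wrist_force: [-0.1, -0.8, -1.7]
finger_gap: 62.9
```

```bash
python3 plan.py 480 -375.8 40 0.135 33; python3 chk.py e7 r 29.4 0
```

```text
pos [ 480.2 -375.6   64.6] yaw 0.136 da -0.001 tilt [-0.005  0.002] q7 0.98 gap 62.9 F [-0.1 -0.8 -1.7] t 21.37
[[-0.02, -0.01, 2.46], [-0.005, -0.003, 0.001]], 
station 6.4 -395.7 0.256
rack 1.9 -32.9 0.001
```

View pics/e7.png

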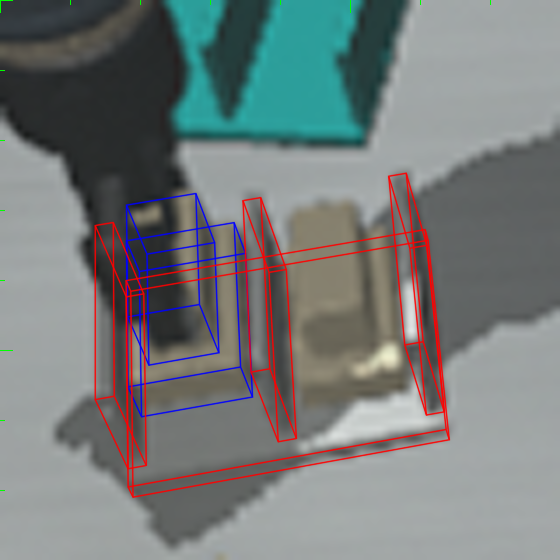

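Call:
jog_arm(plan=[[[0, 0, 0.9], [-0.004, -0.002, 0]], [[0, 0, 0.7], [0, 0, 0]], [[0, 0, 0.2], [0, 0, 0]]])

```text
time_s: 21.67
ee_pos: [480.2, -375.7, 45.6]
tcp_rot: [-0.001, 0.658, 0.753, -0.0]
wrist_force: [0.6, 0.1, -2.4]
finger_gap: 62.6
```

```bash
python3 plan.py 480 -375.8 39 0.135 33
```

```text
pos [ 480.2 -375.7   45.6] yaw 0.135 da -0.0 tilt [-0.001  0.001] q7 0.99 gap 62.6 F [ 0.6  0.1 -2.4] t 21.67
[[-0.01, -0.02, 0.66], [-0.001, -0.001, 0.0]],
```

Call:
jog_arm(plan=[[[0, 0, 0.5], [0, 0, 0]], [[0, 0, 0.2], [0, 0, 0]]])

```text
time_s: 21.83
ee_pos: [480.2, -375.7, 38.0]
tcp_rot: [-0.001, 0.658, 0.753, -0.0]
wrist_force: [-0.0, -0.0, -2.0]
finger_gap: 62.8
```

Call:
jog_arm(plan=[[[0, 0, 0.15], [0, 0, 0]]])

```text
time_s: 21.92
ee_pos: [480.3, -375.7, 37.0]
tcp_rot: [-0.001, 0.658, 0.753, -0.0]
wrist_force: [-6.3, 6.4, 35.0]
finger_gap: 62.9
```

Call:
jog_arm(plan=[[[0, 0, 0], [0, 0, 0]]])

```text
time_s: 22.0
ee_pos: [480.4, -375.9, 37.4]
tcp_rot: [-0.0, 0.658, 0.753, -0.0]
wrist_force: [0.4, -0.1, -1.2]
finger_gap: 63.2
```

```bash
python3 chk.py e8 r 29.2 0;python3 plan.py 480 -375.8 39 0.135 33
```

```text
station 6.7 -396.0 0.255
rack 2.0 -33.3 0.0
pos [ 480.5 -376.    37.4] yaw 0.135 da -0.0 tilt [-0.001  0.   ] q7 1.0 gap 63.1 F [ 0.2 -0.  -1.3] t 22.05
[[0.02, -0.04, -0.16], [-0.001, -0.0, 0.0]],
```

View pics/e8.png

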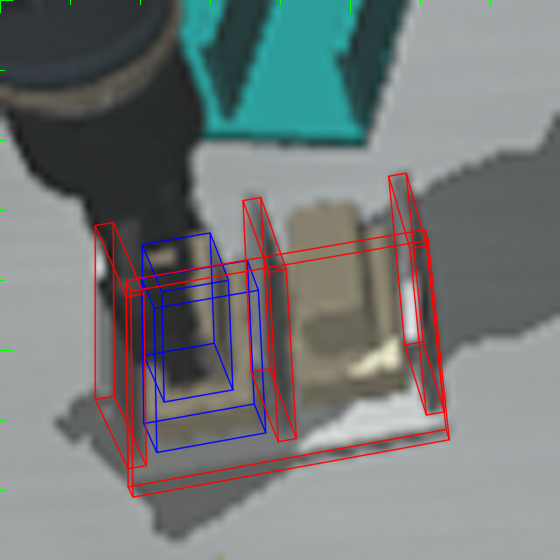

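Call:
jog_arm(plan=[[[0, 0, 0], [0, 0, 0]], [[0, 0, 0], [0, 0, 0]], [[0, 0, 0], [0, 0, 0]], [[0, 0, 0], [0, 0, 0]], [[0, 0, 0], [0, 0, 0]]], jaw=0)

```text
time_s: 22.47
ee_pos: [481.3, -376.6, 38.3]
tcp_rot: [0.001, 0.658, 0.753, 0.0]
wrist_force: [-0.5, -1.2, -0.8]
finger_gap: 85.2
```

```bash
python3 plan.py 480 -375.8 39 0.135 33
```

```text
pos [ 481.3 -376.6   38.3] yaw 0.135 da -0.0 tilt [ 0.001 -0.001] q7 1.0 gap 85.2 F [-0.5 -1.2 -0.8] t 22.47
[[0.1, -0.12, -0.07], [0.001, 0.001, 0.0]],
```

Call:
jog_arm(plan=[[[0.05, -0.05, -1.2], [0.001, 0, 0]], [[0, 0, -2.5], [0, 0, 0]], [[0, 0, -3], [0, 0, 0]], [[0, 0, -3.5], [0, 0, 0]], [[0, 0, -3.5], [0, 0, 0]]])

```text
time_s: 22.88
ee_pos: [476.8, -373.1, 175.3]
tcp_rot: [-0.007, 0.658, 0.753, -0.001]
wrist_force: [1.0, 0.7, 0.3]
finger_gap: 85.7
```

Call:
jog_arm(plan=[[[3, 0, -1.5], [0, 0, 0]], [[3.5, 0, 0], [0, 0, 0]], [[3.5, 0, 0], [0, 0, 0]], [[3.5, 0, 0], [0, 0, 0]], [[2, 0, 0], [0, 0, 0]]])

```text
time_s: 23.3
ee_pos: [457.6, -224.0, 204.8]
tcp_rot: [0.003, 0.662, 0.75, -0.001]
wrist_force: [-0.0, 0.3, 0.1]
finger_gap: 85.4
```

Run:
```python
from fit import *
d=json.load(open("poses.json"));S=imaging.capture("scene");T=imaging.capture("top")
g=W(d["rack"],[0,-33,0])[0]
o=ov([g[0],g[1],d["rack"][2]],CAST(8),(255,0,0))
for p,c,n in((S,(180,165,80,80),"_s"),(T,(380,170,90,80),"_t")): crop(p,*c,5,n+".png",o)
a=cv2.imread("pics/_s.png");b=cv2.imread("pics/_t.png");b=cv2.resize(b,(390,347));f=np.zeros((400,800,3),np.uint8);f[:400,:400]=a;f[:347,400:790]=b;cv2.imwrite("pics/f1.png",f)
cv2.imwrite("pics/f2.png",S["img"][:,:,::-1])
for l in("casting",):
    for p in(S,T): print([(round(x["score"],2),np.round(x["extent"],1).tolist()) for x in imaging.cut_out(p,l)[:3]])
print(arm.state()["time_s"],arm.state()["ee_pos"])
```

```text
[(0.87, [208.3, 210.3, 11.0, 28.3])]
[]
23.5 [ 458.38756315 -227.27709652  204.67854799]
```

View pics/f1.png

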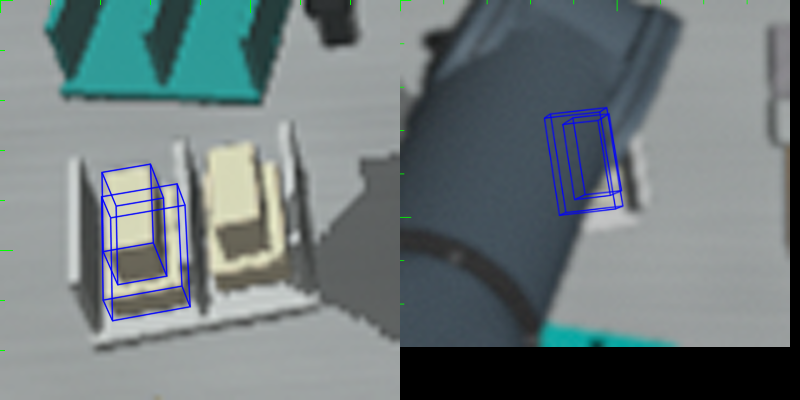

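View pics/f2.png

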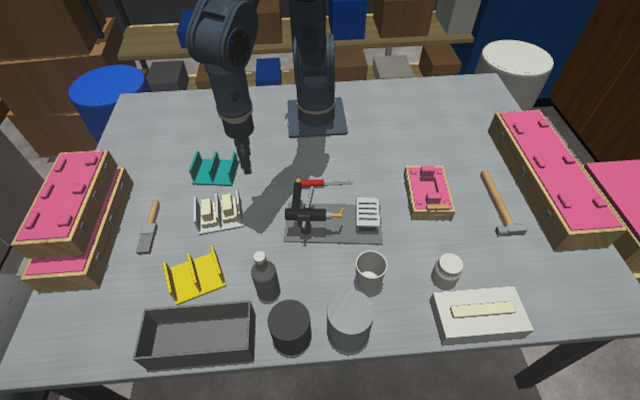

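Call:
jog_arm(plan=[[[0, 0, 0], [0, 0, 0]], [[0, 0, 0], [0, 0, 0]]])

```text
time_s: 23.67
ee_pos: [458.5, -229.5, 205.5]
tcp_rot: [0.005, 0.663, 0.749, -0.002]
wrist_force: [0.5, 0.4, -0.3]
finger_gap: 85.4
```

```bash
python3 -c "
from rig import arm
print(arm.close_job())"
```

```text
the job is handed in; nothing more can be done
None
```

The job ran through without a visible mishap and was handed in at about 23.7 s of the 72 s allowed; handing in reports no verdict.

1. **Mould to rest:** I lifted the casting out by its 30 mm width and laid it along the rest. By the arm's reading it was about 3 mm and 2 mm off centre, and I released it there.
2. **Trigger:** I squeezed until the jaws stopped at 44 mm (45 expected for a full squeeze) and held it there for about 1 s. In the picture afterwards the trigger bar was back in its free position.
3. **Rest to rack:** I regripped the casting along its 64 mm length and lowered it until it touched the floor of the aluminium rack's empty bay. I then let go and backed away.

**Last checks:**
- **Casting:** the scene picture shows it standing flat with the pour block up, parallel to the cheeks. It is within about 1–2 px (3–6 mm) of the drawn target along the bay. By the arm's reading it sits about 2 mm off centre along the bay and under 1 mm across.
- **Surroundings:** the trigger is free, the other things appear where they were, and the gripper is clear.

**What disagreed or was not ideal:**
- Along the bay, the camera and the arm differ by a few mm.
- The top camera could not confirm the placing because the arm hid most of the rack.
- The wrist force peaked briefly at about 64 N on the rest and 35 N in the rack, because the arm is stiff on contact. The 64 N is above the 40 N limit for the arm or gripper body pressing on something. It came through the gripped casting, so I don't expect it to count, but I couldn't check that.

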